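# Load the autosampler tray in reverse order

## Task

Move the four amber sample bottles from the off-white bench rack into the empty dark grey metal autosampler tray, one per compartment, in reverse order: the bottle nearest the bench rack's handle goes into the compartment farthest from the tray's handle panel, the next one into the compartment after it, and so on, so that the bottle farthest from the rack's handle ends up right next to the tray's panel. Stand each bottle upright in the middle of its compartment, down on the floor, tip none over, and let go of them all.

Things in the scene. Friction and masses are not known exactly. Their poses are not given: they have to be found in the camera images.
- slim_center (a point): Centre (on the upright axis, half-way up) of the tall slim straight bottle: body 28 mm across, 70 mm high, under a flat round cap 26 mm across and 14 mm high. Amber glass, off-white cap, 84 mm high in all, so this point is 42 mm above its foot; z is up when it stands. Loose, 35 to 120 g. At the start it stands upright in the middle of cell_a.
- jar_center (a point): Centre (on the upright axis, half-way up) of the squat wide jar: 44 mm across all the way up, the top 18 mm being its wide flat cap. Amber glass, off-white cap, 64 mm high in all, so this point is 32 mm above its foot; z is up when it stands. Loose, 35 to 120 g. At the start it stands upright in the middle of cell_b.
- flask_center (a point): Centre (on the upright axis, half-way up) of the round-shouldered bottle: round body 41 mm across up to 46 mm, sloping shoulder up to 60 mm, thin neck 18 mm across and on top a small cap 22 mm across and 14 mm high. Amber glass, off-white cap, 80 mm high in all, so this point is 40 mm above its foot; z is up when it stands. Loose, 35 to 120 g. At the start it stands upright in the middle of cell_c.
- square_center (a point): Centre (on the upright axis, half-way up) of the square bottle: body 38 x 38 mm in plan and 50 mm high with flat shoulders, short neck and a round cap 28 mm across and 16 mm high; its x and y axes are square to its sides. Amber glass, off-white cap, 72 mm high in all, so this point is 36 mm above its foot; z is up when it stands. Loose, 35 to 120 g. At the start it stands upright in the middle of cell_d.
- cell_a: One of the four identical off-white open cells (64 x 64 mm, walls and floor 3 mm) that form the row on the bench rack: the one in which the slim bottle stands at the start. Fixed: it keeps showing where that bottle came from. Origin at the centre of its underside, 6 mm above the table; floor 9 mm, rim 16 mm above the table. Axes as the bench rack's.
- cell_b: One of the four identical off-white open cells (64 x 64 mm, walls and floor 3 mm) that form the row on the bench rack: the one in which the jar stands at the start. Fixed: it keeps showing where that bottle came from. Origin at the centre of its underside, 6 mm above the table; floor 9 mm, rim 16 mm above the table. Axes as the bench rack's.
- cell_c: One of the four identical off-white open cells (64 x 64 mm, walls and floor 3 mm) that form the row on the bench rack: the one in which the flask bottle stands at the start. Fixed: it keeps showing where that bottle came from. Origin at the centre of its underside, 6 mm above the table; floor 9 mm, rim 16 mm above the table. Axes as the bench rack's.
- cell_d: One of the four identical off-white open cells (64 x 64 mm, walls and floor 3 mm) that form the row on the bench rack: the one in which the square bottle stands at the start. Fixed: it keeps showing where that bottle came from. Origin at the centre of its underside, 6 mm above the table; floor 9 mm, rim 16 mm above the table. Axes as the bench rack's.
- bench_rack: Off-white plastic bench rack, a plate 6 mm thick, 74 x 290 mm, carrying the row of four off-white cells; fixed, at any yaw. Origin on the table under the middle of the row; x runs along the row TOWARDS the handle end, z up. A steel arched handle 40 mm high stands across the +x end (x = 143 mm). Places centred at x = +99, +33, -33, -99 mm, y = 0.
- tray: Dark grey aluminium autosampler tray with four empty compartments in a row; fixed, at any yaw. Origin on the table under the row's middle; x along the row TOWARDS the handle end (dark slate panel 45 mm high with a pull knob, x = 137 mm), z up. Places centred at x = +99, +33, -33, -99 mm, y = 0. Compartments 62 x 60 mm inside; floor 10 mm, rims and partitions (4 mm thick) 16 mm above the table.

How it is judged (in metres and radians):
At the end, for the whole second after the job is handed in: Each bottle stands upright (within 0.08 rad), at rest, on the floor (within 4 mm) of the compartment that mirrors its start: from x along the bench rack to -x along the tray, within 18 mm of the middle both ways. None was ever tipped over (0.7 rad) (((x of cell_a in the frame of bench_rack between 0.069 and 0.129 m and x of slim_center in the frame of tray between -0.117 and -0.081 m) or (x of cell_a in the frame of bench_rack between 0.003 and 0.063 m and x of slim_center in the frame of tray between -0.051 and -0.015 m) or (x of cell_a in the frame of bench_rack between -0.063 and -0.003 m and x of slim_center in the frame of tray between 0.015 and 0.051 m) or (x of cell_a in the frame of bench_rack between -0.129 and -0.069 m and x of slim_center in the frame of tray between 0.081 and 0.117 m)) and y of slim_center in the frame of tray between -0.018 and 0.018 m and z of slim_center in the frame of tray between 0.048 and 0.056 m and angle between each of slim_center, jar_center, flask_center, square_center's own z axis and vertical below 0.08 rad and linear speed of each of slim, jar, flask, square below 0.02 m/s and ((x of cell_b in the frame of bench_rack between 0.069 and 0.129 m and x of jar_center in the frame of tray between -0.117 and -0.081 m) or (x of cell_b in the frame of bench_rack between 0.003 and 0.063 m and x of jar_center in the frame of tray between -0.051 and -0.015 m) or (x of cell_b in the frame of bench_rack between -0.063 and -0.003 m and x of jar_center in the frame of tray between 0.015 and 0.051 m) or (x of cell_b in the frame of bench_rack between -0.129 and -0.069 m and x of jar_center in the frame of tray between 0.081 and 0.117 m)) and y of jar_center in the frame of tray between -0.018 and 0.018 m and z of jar_center in the frame of tray between 0.038 and 0.046 m and ((x of cell_c in the frame of bench_rack between 0.069 and 0.129 m and x of flask_center in the frame of tray between -0.117 and -0.081 m) or (x of cell_c in the frame of bench_rack between 0.003 and 0.063 m and x of flask_center in the frame of tray between -0.051 and -0.015 m) or (x of cell_c in the frame of bench_rack between -0.063 and -0.003 m and x of flask_center in the frame of tray between 0.015 and 0.051 m) or (x of cell_c in the frame of bench_rack between -0.129 and -0.069 m and x of flask_center in the frame of tray between 0.081 and 0.117 m)) and y of flask_center in the frame of tray between -0.018 and 0.018 m and z of flask_center in the frame of tray between 0.046 and 0.054 m and ((x of cell_d in the frame of bench_rack between 0.069 and 0.129 m and x of square_center in the frame of tray between -0.117 and -0.081 m) or (x of cell_d in the frame of bench_rack between 0.003 and 0.063 m and x of square_center in the frame of tray between -0.051 and -0.015 m) or (x of cell_d in the frame of bench_rack between -0.063 and -0.003 m and x of square_center in the frame of tray between 0.015 and 0.051 m) or (x of cell_d in the frame of bench_rack between -0.129 and -0.069 m and x of square_center in the frame of tray between 0.081 and 0.117 m)) and y of square_center in the frame of tray between -0.018 and 0.018 m and z of square_center in the frame of tray between 0.042 and 0.05 m); the robot touches nothing.
It fails at once if the slim bottle is tipped over (angle between slim_center's own z axis and vertical above 0.7 rad).
It fails at once if the jar bottle is tipped over (angle between jar_center's own z axis and vertical above 0.7 rad).
It fails at once if the flask bottle is tipped over (angle between flask_center's own z axis and vertical above 0.7 rad).
It fails at once if the square bottle is tipped over (angle between square_center's own z axis and vertical above 0.7 rad).
It also fails if it takes over 112 s, if anything falls off the work surface, if the arm or the gripper's body presses on something with over 40 N, if the wrist force passes 120 N, or if a joint passes its speed limit or range.

## Robot

A 6-joint arm with a two-finger parallel gripper is mounted at the origin on the work surface. World frame = base frame: x ahead of the robot, y to its left, z up, the work surface at z = 0. Lengths are in m, angles in degrees, forces in N, time in s.
With the tool pointing down it reaches from about 0.275 to 0.75 m from the base axis. Payload 10.2 kg.
Tool frame: the origin (TCP) lies midway between the tips of the shut fingers; the grasp point (between the pads) lies 19 mm behind it; x points along the fingers, y is the direction in which the jaws open and shut, and the axes are right-handed (so a half turn about x gives the same grasp; the last joint's range is limited). The gripper opens to 88 mm and grips with 3 to 60 N. Pads are 18 mm wide; open, the fingers measure 123 mm over their backs; the gripper's body (75 mm by 187 mm) begins 45 mm behind the grasp point.
Start: joints at [51.085, 17.928, 85.812, -0, 76.261, -12.8], TCP at [0.231, 0.471, 0.239] pointing down, gripper open.
Joint ranges: [-168.41, 168.41], [-55.51, 124.54], [10.69, 146.95], [-70.63, 250.63], [1, 178], [-165.06, 165.06]. Speed limits (degrees/s): [136.94, 136.94, 172.46, 180, 180, 180].

## Interface

Orientations are given as [roll, pitch, yaw] about the fixed x, y, z axes, in that order (R = Rz(yaw) Ry(pitch) Rx(roll)).
In Python, from bench import ctrl, imaging, silhouettes gives the robot as it stands.
- The arm moves only by the tool arm_command, never from a script. Its argument "series" is a list of rows, each a list of 2 entries, a list of its own where there are three numbers: the shift along the tool's x, y, z in m, then the turn about the tool's x in degrees. A call has 1 to 5 rows; each row shifts and turns the commanded pose from where the row before left it, along the tool's axes as they then stand; what a row does not reach is not made up. A row lasts 1/12 s, in which the tool goes at most 41.7 mm and 7.16 degrees, less where a joint would pass 70% of its speed; a pose out of reach is approached as far as the arm can. A call is refused whole if a number of a shift passes 0.0417 or a number of a turn 7.16, either way. A call with a gripper value outside its range is refused whole. "hand" is the closure, from 0 (fully open) to 1 (shut), set as the call begins (left out, the last holds). The fingers move at their own pace and stop on an object; the grip force is fixed at half the most. Time passes only in rows, so rows that do not move let the fingers close. It gives the time, the measured TCP pose, the force and the opening at its end, in the units of the state.
- ctrl.get_state(): the state, without advancing time (a new reading comes with each control period).
- imaging.snapshot(name): name is "scene" or "side" or "wrist"; returns a dict with "image" (480x640x3 uint8, red, green, blue), "fov_y" (degrees; the focal length in pixels is half the picture's height over the tangent of half this angle, whatever the lens; pixels are square), "cx", "cy" (the principal point, pixels), "R" (3x3) and "t" (3): a world point X has camera coordinates R X + t. Camera axes: x right, y down, z forward; pixel columns grow to the right and rows downward; lengths in m; the calibration is good to about 2 mm. The wrist camera is an equidistant fisheye: a pixel r from the principal point sees the ray r / f radians off the axis. A picture is of the moment at which its call begins. There is no depth.
- ctrl.hand_in(): hands the job in, once; it reports no verdict.
Trained networks look in the newest picture that a camera, given by its name, has taken for a name from the list of things; names that differ only in an ending like _2 or _b are one class to them, and where a whole thing is asked for, a point or a joint stands for the part that bears it (a point fixed in the world has none). Each returns a list of dicts, best first, with "confidence" (0 to 1); they miss things now and then, are a little off and sometimes report something else, mostly with a low value. They report only what shows in the picture. A call takes as long as a camera call.
- silhouettes(camera, target): "region" (480x640 bool, what is visible of it) and "box" ([centre column, centre row, width, height] in pixels, round what is visible of it).
The state is a dict: "t": time; "joint_pos": joint angles; "qvel": joint speeds; "tau": joint torques, N m; "tool_pos": TCP position; "orientation": TCP orientation; "contact_force": force on the tool from outside, world axes, zero at the start; "torque": the same for the moment, N m; "finger_gap": opening from 0.0 (shut) to 1.0 (fully open).
Only numpy, scipy, OpenCV 4.12 (cv2) and the standard library are available. Lean on these libraries where they do the work, as an engineer would, in place of code of your own. Each camera call takes 0.05 s, during which the arm holds its last target.

## Working session

There is one attempt and no reset: what is moved stays moved. The work goes in short steps, Python scripts to look and compute and a tool call to move; the robot and the scene stay as the last step left them, time stands still between calls to the robot, and variables do not carry over. Pictures are saved under pics/ and viewed, and the job is handed in when it is done.

Besides the shell and the picture viewer there is one more tool, called after "Request:" by a JSON object that holds its "fn" and its "kwargs". arm_command: Moves the arm, as the interface text tells. Its arguments: {"type":"object","properties":{"series":{"type":"array"},"hand":{"type":"number"}},"required":["series"]}

```bash
ls; mkdir -p pics
python3 - <<'E'
from bench import ctrl, imaging, silhouettes
import cv2
print(ctrl.get_state())
for n in ["scene","side","wrist"]:
    s=imaging.snapshot(n)
    cv2.imwrite(f"pics/{n}0.png",s["image"][:,:,::-1])
    print(n,s["fov_y"],s["cx"],s["cy"],s["R"],s["t"])
E
```

```text
pics
{'t': 0.0, 'joint_pos': array([ 5.10858713e+01,  1.79573738e+01,  8.58535751e+01,  6.04174363e-04,
        7.62597247e+01, -1.28012406e+01]), 'qvel': array([ 0.03663766,  0.05092219, -0.00322131,  0.13901326,  0.03915626,
        0.00241967]), 'tau': array([-4.80746451e-05, -4.02195597e+01, -2.52265567e+01,  6.94577373e-02,
        3.52312590e-02, -9.60421971e-05]), 'tool_pos': array([0.23093886, 0.47121074, 0.23818241]), 'orientation': array([-103.27687907,   89.92932401, -129.38991107]), 'contact_force': array([-0.57575764,  0.28388146,  0.76023073]), 'torque': array([-0.00670366, -0.01346385, -0.01451663]), 'finger_gap': 1.0016996288382103}
scene 42.06445146896163 313.458373100563 242.09878464741354 [[-0.21738069  0.97585303 -0.02136574]
 [ 0.53863908  0.10167502 -0.83637918]
 [-0.8140108  -0.1933211  -0.54773476]] [ 0.13691486 -0.21784615  1.48017309]
side 55.69763599104088 324.17865147494155 237.39203770538668 [[-0.92311429 -0.38445178 -0.00753932]
 [-0.28233925  0.69097997 -0.66545566]
 [ 0.26104513 -0.61216298 -0.74639931]] [0.48735778 0.19229288 0.69972699]
wrist 65.70646984690485 317.9369011518181 243.0775485323524 [[ 0.43968089  0.89815353 -0.00098021]
 [ 0.86674376 -0.42401799  0.26260996]
 [ 0.23544843 -0.11631417 -0.96490158]] [-0.52458748 -0.03565603  0.39000129]
```

View pics/scene0.png

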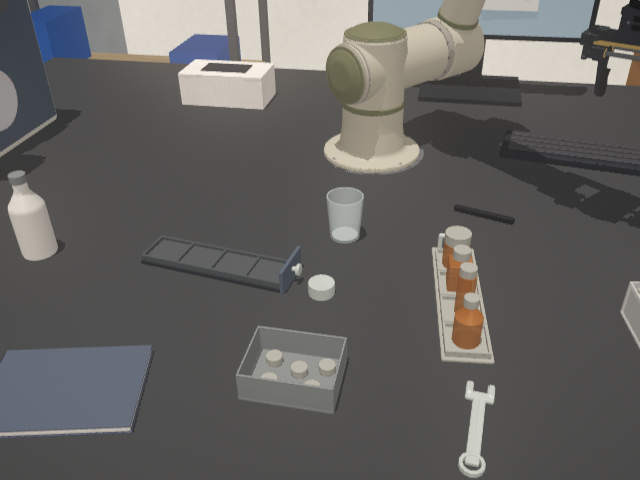

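View pics/side0.png

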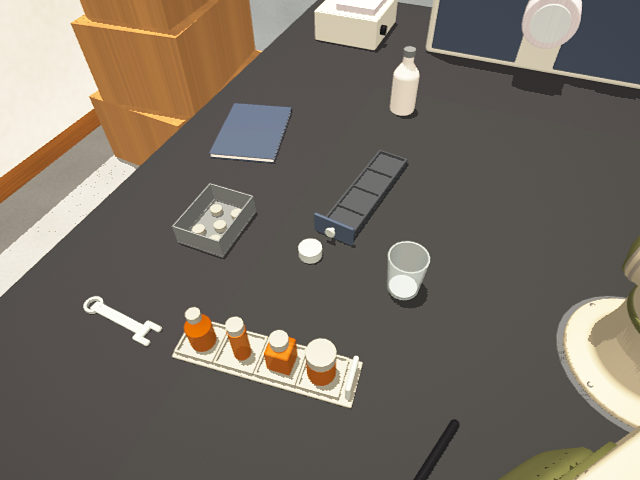

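View pics/wrist0.png

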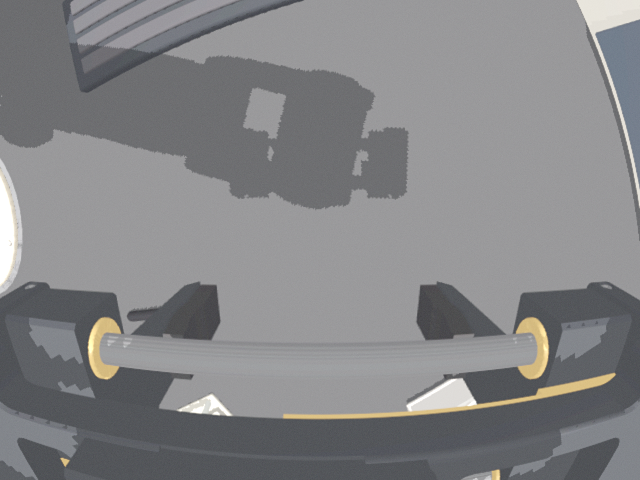

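```bash
python3 - <<'E'
from bench import ctrl, imaging, silhouettes
import cv2,numpy as np,pickle
D={}
for n in ["scene","side"]:
    s=imaging.snapshot(n); D[n]=dict(s=s)
    im=s["image"][:,:,::-1].copy()
    for t in ["bench_rack","tray","slim_center","jar_center","flask_center","square_center","cell_a"]:
        r=silhouettes(n,t); D[n][t]=r
        print(n,t,[(round(float(q["confidence"]),2),np.round(q["box"]).tolist()) for q in r[:5]])
pickle.dump(D,open("d.pkl","wb"))
E
cat > h.py <<'E'
import numpy as np
from scipy.spatial.transform import Rotation as Ro
def f(s): return 240/np.tan(np.radians(s["fov_y"])/2)
def proj(s,X):
    c=np.atleast_2d(X)@np.array(s["R"]).T+np.array(s["t"])
    return np.c_[f(s)*c[:,0]/c[:,2]+s["cx"], f(s)*c[:,1]/c[:,2]+s["cy"]]
def ray(s,uv,z):
    d=np.array([(uv[0]-s["cx"])/f(s),(uv[1]-s["cy"])/f(s),1]); R=np.array(s["R"])
    o=-R.T@s["t"]; w=R.T@d
    return o+w*(z-o[2])/w[2]
def toolR(st): r,p,y=st["orientation"]; return Ro.from_euler("xyz",[r,p,y],degrees=True).as_matrix()
E
```

```text
scene bench_rack [(0.78, [459.0, 298.0, 64.0, 132.0])]
scene tray [(0.62, [220.0, 266.0, 163.0, 58.0]), (0.16, [460.0, 282.0, 44.0, 17.0])]
scene slim_center [(0.63, [466.0, 287.0, 18.0, 48.0])]
scene jar_center [(0.75, [457.0, 246.0, 30.0, 46.0])]
scene flask_center [(0.81, [467.0, 323.0, 32.0, 55.0])]
scene square_center [(0.97, [457.0, 270.0, 32.0, 47.0])]
scene cell_a [(0.72, [441.0, 261.0, 10.0, 18.0]), (0.67, [463.0, 308.0, 46.0, 28.0]), (0.67, [467.0, 340.0, 53.0, 39.0]), (0.65, [460.0, 283.0, 44.0, 21.0])]
side bench_rack [(0.68, [268.0, 381.0, 191.0, 54.0]), (0.36, [238.0, 338.0, 28.0, 45.0])]
side tray [(0.88, [360.0, 197.0, 98.0, 98.0])]
side slim_center [(0.75, [239.0, 337.0, 28.0, 45.0])]
side jar_center [(0.76, [322.0, 364.0, 31.0, 44.0])]
side flask_center [(0.7, [201.0, 330.0, 30.0, 40.0])]
side square_center [(0.68, [281.0, 351.0, 34.0, 42.0])]
side cell_a [(0.94, [281.0, 367.0, 49.0, 40.0]), (0.85, [241.0, 351.0, 56.0, 45.0]), (0.83, [324.0, 379.0, 52.0, 44.0]), (0.56, [201.0, 343.0, 52.0, 42.0])]
```

```bash
cat > fit.py <<'E'
import numpy as np,cv2,pickle
from h import *
from scipy.optimize import minimize
a=np.linspace(0,2*np.pi,48,endpoint=False)
def disc(r,z): return np.c_[r*np.cos(a),r*np.sin(a),0*a+z]
def box(x0,x1,y0,y1,z0,z1): return np.array([[x,y,z] for x in(x0,x1) for y in(y0,y1) for z in(z0,z1)],float)
B={"slim":[np.r_[disc(.014,0),disc(.014,.07)],np.r_[disc(.013,.07),disc(.013,.084)]],
"jar":[np.r_[disc(.022,0),disc(.022,.064)]],
"flask":[np.r_[disc(.0205,0),disc(.0205,.046)],np.r_[disc(.0205,.046),disc(.009,.06)],np.r_[disc(.009,.06),disc(.009,.066)],np.r_[disc(.011,.066),disc(.011,.08)]],
"square":[box(-.019,.019,-.019,.019,0,.05),np.r_[disc(.011,.05),disc(.011,.056)],np.r_[disc(.014,.056),disc(.014,.072)]],
"tray":[box(-.134,.137,-.034,.034,0,.016),box(.135,.139,-.034,.034,0,.045)],
"rack":[box(-.145,.145,-.037,.037,0,.006),box(-.132,.132,-.032,.032,0,.016)]}
def place(P,x,y,th,z): 
    c,s=np.cos(th),np.sin(th); return P@np.array([[c,s,0],[-s,c,0],[0,0,1]])+[x,y,z]
K=4
def render(s,parts,p,z):
    m=np.zeros((480*K,640*K),np.uint8)
    for P in parts:
        uv=proj(s,place(P,p[0],p[1],p[2],z))
        h=cv2.convexHull((((uv+.5)*K)*16).astype(np.int32))
        cv2.fillConvexPoly(m,h,1,shift=4)
    return cv2.resize(m.astype(np.float32),(640,480),interpolation=cv2.INTER_AREA)
def fit(parts,z,obs,p0,free_th=True):
    def cost(q):
        p=q if free_th else np.r_[q,p0[2]]
        c=0
        for s,m,ig in obs:
            r=render(s,parts,p,z); w=1-ig
            c+=1-(np.minimum(r,m)*w).sum()/((np.maximum(r,m)*w).sum()+1e-9)
        return c
    q0=np.array(p0 if free_th else p0[:2],float)
    best=None
    st=.01
    for k in range(3):
        S=np.vstack([q0]+[q0+np.eye(len(q0))[i]*(st if i<2 else st*10) for i in range(len(q0))])
        r=minimize(cost,q0,method="Nelder-Mead",options=dict(initial_simplex=S,xatol=1e-5,fatol=1e-6,maxiter=300)); q0=r.x; st/=2
    return q0,r.fun
E
python3 - <<'E'
from fit import *
D=pickle.load(open("d.pkl","rb"))
for n in D: 
    s=D[n]["s"]
    for t in ["tray","bench_rack"]:
        b=D[n][t][0]["box"]; print(n,t,ray(s,b[:2],.0))
def M(n,t): return D[n][t][0]["region"].astype(np.float32)
Z=np.zeros((480,640),np.float32)
# tray coarse yaw from masks on plane
import math
for t,key,z in[("tray","tray",0),("rack","bench_rack",0)]:
    obs=[]
    pts=[]
    for n in D:
        ig=Z.copy()
        if t=="rack":
            for b in["slim","jar","flask","square"]: ig=np.maximum(ig,cv2.dilate(M(n,b+"_center"),np.ones((3,3))))
        obs.append((D[n]["s"],M(n,key),ig))
    for c in [0,1]:
        ys,xs=np.nonzero(obs[c][1]); P=np.array([ray(obs[c][0],(u,v),0.01)[:2] for u,v in zip(xs[::7],ys[::7])])
        if c==(0 if t=="rack" else 1): mu=P.mean(0); w,V=np.linalg.eigh(np.cov((P-mu).T)); d=V[:,1]
    best=None
    for th in[math.atan2(d[1],d[0]),math.atan2(-d[1],-d[0])]:
        q,c=fit(B[t],z,obs,[*mu,th]); print(t,q,np.degrees(q[2]),c)
for t in ["slim","jar","flask","square"]:
    obs=[(D[n]["s"],M(n,t+"_center"),Z) for n in D]
    p=ray(D["side"]["s"],D["side"][t+"_center"][0]["box"][:2],.045)[:2]
    q,c=fit(B[t],.009,obs,[*p,-.2],t=="square"); print(t,q,c)
    for n in D:
        q1,c1=fit(B[t],.009,[(D[n]["s"],M(n,t+"_center"),Z)],[*q[:2],q[2] if len(q)>2 else 0],t=="square"); print("   ",n,q1,c1)
E
```

```text
scene tray [ 0.51750692 -0.19304621  0.        ]
scene bench_rack [0.53180305 0.21847701 0.        ]
side tray [ 0.52378623 -0.18726392  0.        ]
side bench_rack [0.51685884 0.24623889 0.        ]
tray [ 0.51742616 -0.19630189  1.42531108] 81.66430919444286 0.17130005359649658
tray [ 0.51832354 -0.1889822  -1.71199712] -98.09020938327696 0.3166930079460144
rack [ 0.53450572  0.21663554 -3.02865723] -173.52927668482602 1.4370652437210083
rack [0.53450572 0.21663554 0.11293543] 6.470723315174084 1.4370652437210083
slim [0.57260886 0.22308729] 0.3992202877998352
    scene [0.56839862 0.22382124] 0.31504738330841064
    side [0.57327152 0.22198191] 0.0676611065864563
jar [0.44672849 0.20647545] 0.5364251732826233
    scene [0.44599082 0.20655057] 0.4603242874145508
    side [0.44695698 0.20559065] 0.07458746433258057
flask [0.64062515 0.22885762] 0.1419849395751953
    scene [0.64112399 0.22908148] 0.03713655471801758
    side [0.64042686 0.22787189] 0.09882569313049316
square [ 0.50789388  0.21261237 -0.02992369] 0.4629082679748535
    scene [ 0.5088538   0.21283856 -0.0630729 ] 0.3691444993019104
    side [0.50847004 0.21317162 0.17709046] 0.0712125301361084
```

Run:
```python
from fit import *
D=pickle.load(open("d.pkl","rb"))
th=np.radians(-173.5)
P={"tray":(.5174,-.1963,np.radians(81.66)),"rack":(.5421,.2175,th)}
Q={"jar":(.4438,.2063),"square":(.5093,.2138),"slim":(.5749,.2212),"flask":(.6405,.2287)}
out=[]
for n in D:
    s=D[n]["s"]; im=s["image"][:,:,::-1].copy()
    big=cv2.resize(im,None,fx=4,fy=4,interpolation=cv2.INTER_CUBIC)
    def dr(parts,p,z,c):
        for X in parts:
            uv=proj(s,place(X,*p,z)); cv2.polylines(big,[cv2.convexHull(((uv+.5)*4).astype(np.int32))],True,c,1)
    dr(B["tray"],P["tray"],0,(0,255,0)); dr(B["rack"],P["rack"],0,(0,255,0))
    for i in (-1.5,-.5,.5,1.5): dr([box(i*.066-.031,i*.066+.031,-.03,.03,.010,.010)],P["tray"],0,(0,255,255))
    for q in Q: dr(B[q],(*Q[q],th),.009,(255,0,255))
    for k in("tray","rack"):
        u,v=(proj(s,[*P[k][:2],.02])[0]*4).astype(int)
        w=400
        c=big[max(0,v-300):v+300,max(0,u-w):u+w]; cv2.imwrite(f"pics/{n}_{k}_1.png",c)
```

```text
(no output)
```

View pics/side_tray_1.png

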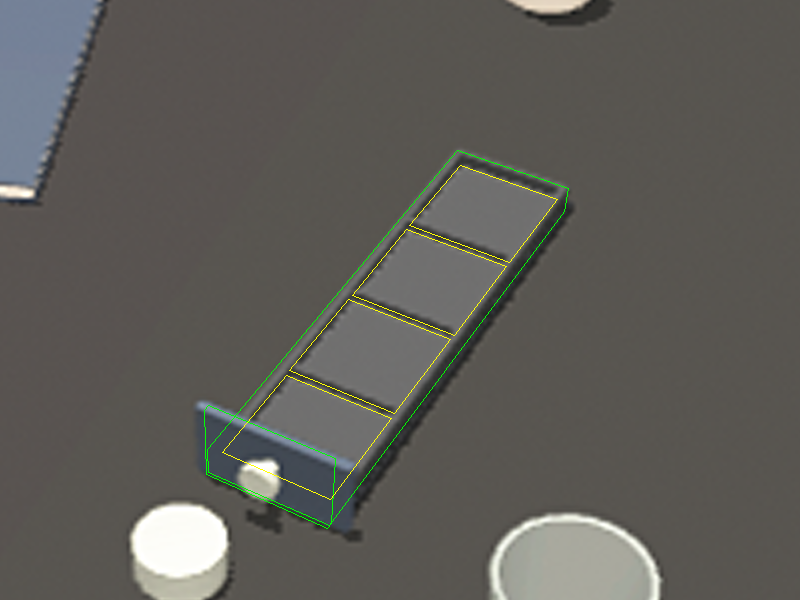

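View pics/scene_tray_1.png

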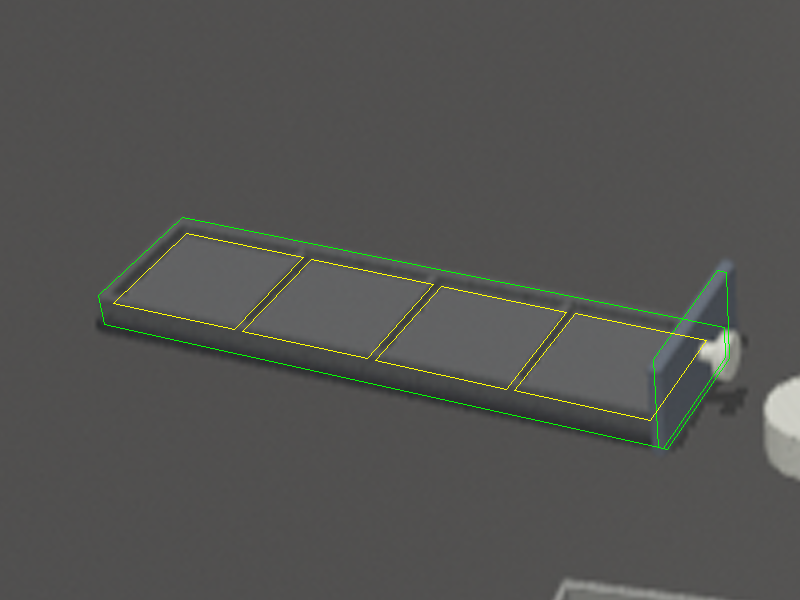

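View pics/side_rack_1.png

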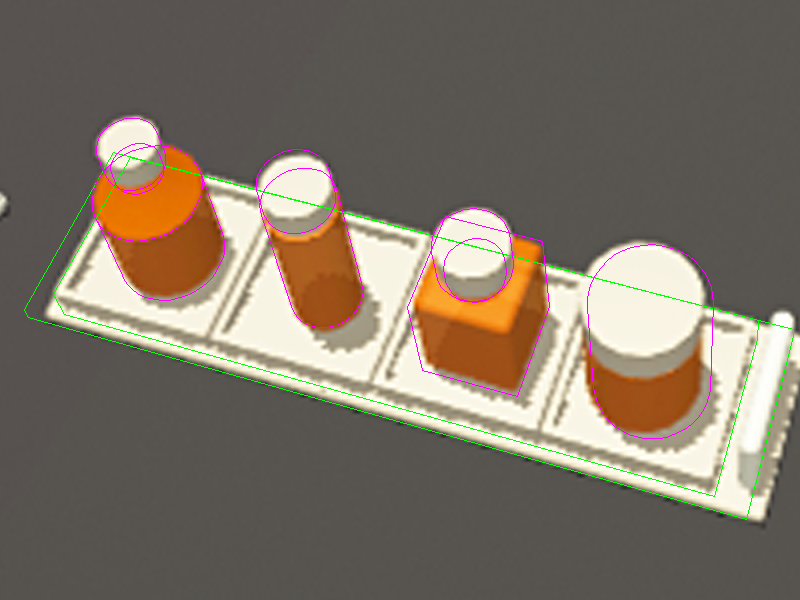

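View pics/scene_rack_1.png

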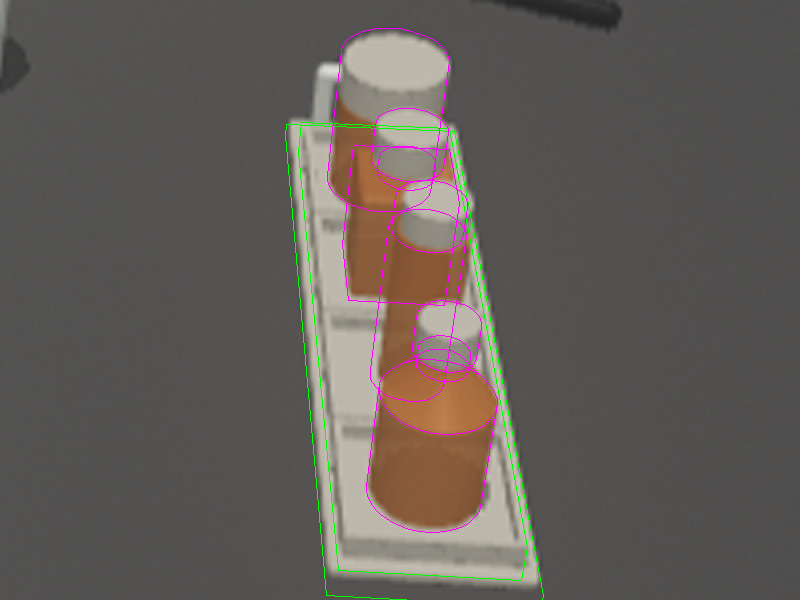

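```bash
cat > go.py <<'E'
import sys
from h import *
from bench import ctrl
G={"jar":(.4455,.2062),"square":(.5087,.2137),"slim":(.5740,.2215),"flask":(.6405,.2285)}
T={"jar":(.5030,-.2943),"square":(.5126,-.2290),"slim":(.5222,-.1636),"flask":(.5318,-.0984)}
s=ctrl.get_state(); R=toolR(s); p=s["tool_pos"]
phi=np.degrees(np.arctan2(R[1,1],R[0,1]))
print("t",s["t"],"tcp",np.round(p,4),"phi",round(phi,2),"tilt",np.round(R[:,0],3),"gap",round(s["finger_gap"],3),"F",np.round(s["contact_force"],1),"j",np.round(s["joint_pos"],0))
if len(sys.argv)>1:
    w,b,z,yaw=sys.argv[1:5]
    xy=(G if w=="g" else T)[b]; 
    d=np.array([*xy,float(z)])-p
    turn=-((float(yaw)-phi+180)%360-180)
    a=np.radians(phi-turn); y=np.array([np.cos(a),np.sin(a),0]); x=np.array([0,0,-1.]); zz=np.cross(x,y)
    print("now-axes d",np.round(R.T@d*1000,1),"turn",round(turn,2),"after-turn d",np.round([d@x*1000,d@y*1000,d@zz*1000],1))
E
python3 go.py g flask .2 -83.4; python3 go.py g flask .2 96.6
python3 - <<'E'
from h import *;import pickle
D=pickle.load(open("d.pkl","rb"))
for uv in[(403,290),(404,296)]: print(ray(D["side"]["s"],uv,0))
print(ray(D["scene"]["s"],(345,237),0))
for z in(.06,.08,.1): print(z,ray(D["scene"]["s"],(345,200),z),ray(D["side"]["s"],(408,258),z))
E
```

```text
t 0.95 tcp [0.2311 0.4714 0.2387] phi 63.89 tilt [-0. -0. -1.] gap 0.998 F [-0.2  0.1  0.3] j [ 51.  18.  86.  -0.  76. -13.]
now-axes d [ 38.7 -37.9 474.5] turn 147.29 after-turn d [  38.7  288.3 -378.8]
t 0.95 tcp [0.2311 0.4714 0.2387] phi 63.89 tilt [-0. -0. -1.] gap 0.998 F [-0.2  0.1  0.3] j [ 51.  18.  86.  -0.  76. -13.]
now-axes d [ 38.7 -37.9 474.5] turn -32.71 after-turn d [  38.7 -288.3  378.8]
[0.37556872 0.0080514  0.        ]
[0.37047817 0.01956277 0.        ]
[0.38564754 0.0059377  0.        ]
0.06 [ 0.35235545 -0.00039981  0.06      ] [ 0.38098883 -0.01471099  0.06      ]
0.08 [0.38734005 0.00572792 0.08      ] [0.37898616 0.0020441  0.08      ]
0.1 [0.42232464 0.01185564 0.1       ] [0.3769835 0.0187992 0.1      ]
```

Request:
{"fn": "arm_command", "kwargs": {"series": [[[0,0,0],7],[[0,0,0],7],[[0,0,0],7],[[0,0,0],7],[[0,0,0],7]], "hand": 0}}

```text
t: 1.37
tool_pos: [0.2311, 0.4714, 0.2387]
orientation: [-52.0, 90.0, -113.4]
contact_force: [-0.3, 0.2, 0.5]
finger_gap: 1.0
```

Request:
{"fn": "arm_command", "kwargs": {"series": [[[0,0,0],7],[[0,0,0],7],[[0,0,0],7],[[0,0,0],7],[[0,0,0],7]]}}

```text
t: 1.78
tool_pos: [0.2311, 0.4714, 0.2387]
orientation: [-11.8, 90.0, -108.2]
contact_force: [-0.0, 0.4, -0.6]
finger_gap: 1.004
```

Request:
{"fn": "arm_command", "kwargs": {"series": [[[0,0,0],7],[[0,0,0],7],[[0,0,0],7],[[0,0,0],7],[[0,0,0],7]]}}

```text
t: 2.2
tool_pos: [0.2311, 0.4714, 0.2387]
orientation: [-102.7, 90.0, 125.8]
contact_force: [-0.2, 0.5, -0.2]
finger_gap: 1.001
```

Request:
{"fn": "arm_command", "kwargs": {"series": [[[0,0,0],7],[[0,0,0],7],[[0,0,0],7],[[0,0,0],7],[[0,0,0],7]]}}

```text
t: 2.62
tool_pos: [0.2311, 0.4714, 0.2387]
orientation: [14.9, 90.0, -151.6]
contact_force: [0.6, 0.4, 0.0]
finger_gap: 1.002
```

Request:
{"fn": "arm_command", "kwargs": {"series": [[[0,0,0],7],[[0,0,0],0.3],[[0,0,0],0],[[0,0,0],0]]}}

```text
t: 2.95
tool_pos: [0.2311, 0.4714, 0.2387]
orientation: [-50.7, 90.0, 136.1]
contact_force: [0.5, -0.1, -0.1]
finger_gap: 0.999
```

```bash
python3 go.py g flask .2 -83.4; python3 go.py g jar .2 -83.4
```

```text
t 2.95 tcp [0.2311 0.4714 0.2387] phi -83.22 tilt [-0.  0. -1.] gap 0.999 F [ 0.5 -0.1 -0.1] j [ 51.  18.  86.   0.  76. 134.]
now-axes d [  38.7  289.6 -377.8] turn 0.18 after-turn d [  38.7  288.4 -378.8]
t 2.95 tcp [0.2311 0.4714 0.2387] phi -83.22 tilt [-0.  0. -1.] gap 0.999 F [ 0.5 -0.1 -0.1] j [ 51.  18.  86.   0.  76. 134.]
now-axes d [  38.7  288.7 -181.6] turn 0.18 after-turn d [  38.7  288.1 -182.5]
```

Request:
{"fn": "arm_command", "kwargs": {"series": [[[0.003,0.024,-0.0315],0.2],[[0.003,0.024,-0.0315],0],[[0.003,0.024,-0.0315],0],[[0.003,0.024,-0.0315],0],[[0.003,0.024,-0.0315],0]]}}

```text
t: 3.37
tool_pos: [0.4025, 0.3686, 0.2237]
orientation: [-145.5, 90.0, 41.1]
contact_force: [0.1, 1.0, -0.9]
finger_gap: 1.006
```

Request:
{"fn": "arm_command", "kwargs": {"series": [[[0.003,0.024,-0.0315],0],[[0.003,0.024,-0.0315],0],[[0.003,0.024,-0.0315],0],[[0.003,0.024,-0.0315],0],[[0.003,0.024,-0.0315],0]]}}

```text
t: 3.78
tool_pos: [0.5724, 0.2667, 0.2086]
orientation: [-141.2, 90.0, 45.3]
contact_force: [-0.1, -0.4, -0.2]
finger_gap: 1.0
```

Request:
{"fn": "arm_command", "kwargs": {"series": [[[0.003,0.024,-0.0315],0],[[0.003,0.024,-0.0315],0],[[0,0,0],0],[[0,0,0],0]]}}

```text
t: 4.12
tool_pos: [0.6397, 0.226, 0.2013]
orientation: [0.4, 89.9, -173.3]
contact_force: [-0.2, 0.5, 0.0]
finger_gap: 1.001
```

```bash
python3 go.py g flask .032 -83.4
python3 - <<'E'
from bench import imaging
import cv2
for n in["side","wrist"]: cv2.imwrite(f"pics/{n}2.png",imaging.snapshot(n)["image"][:,:,::-1])
E
```

```text
t 4.1167 tcp [0.6397 0.226  0.2013] phi -83.62 tilt [-0.002 -0.    -1.   ] gap 1.001 F [-0.2  0.5  0. ] j [10. 40. 58.  0. 83. 93.]
now-axes d [169.3  -2.4  -1.3] turn -0.22 after-turn d [169.3  -2.4  -1.1]
```

View pics/wrist2.png

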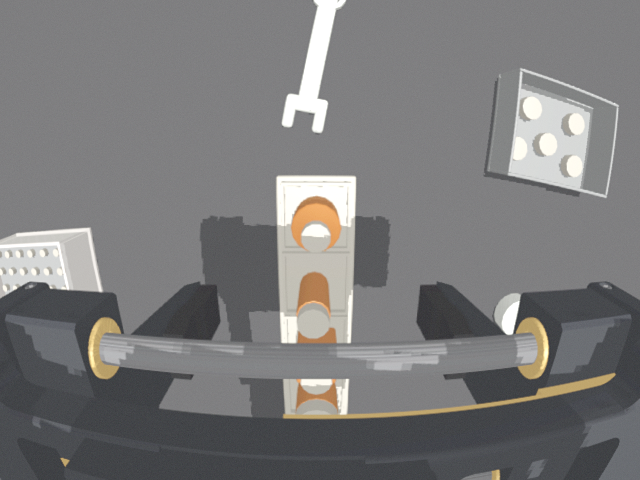

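View pics/side2.png

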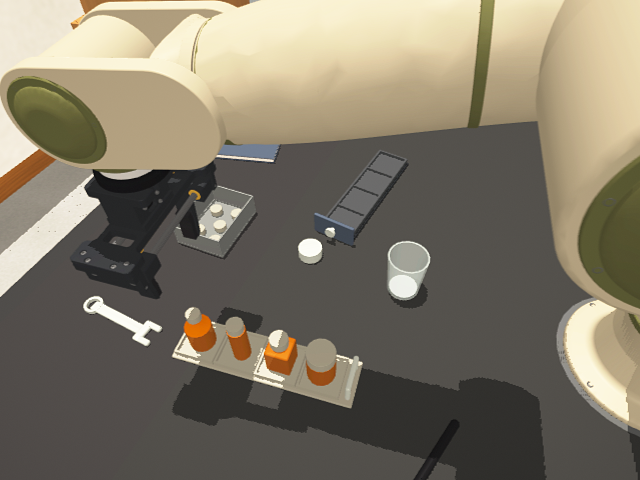

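Request:
{"fn": "arm_command", "kwargs": {"series": [[[0.035,-0.0024,-0.0012],-0.2],[[0.035,0,0],0],[[0.035,0,0],0],[[0.03,0,0],0],[[0.02,0,0],0]]}}

```text
t: 4.63
tool_pos: [0.6376, 0.231, 0.0453]
orientation: [1.7, 89.8, -171.5]
contact_force: [0.0, 0.4, -0.5]
finger_gap: 0.999
```

Request:
{"fn": "arm_command", "kwargs": {"series": [[[0.014,0,0],0],[[0,0,0],0],[[0,0,0],0]]}}

```text
t: 4.88
tool_pos: [0.6397, 0.2306, 0.0347]
orientation: [-174.1, 89.9, 12.5]
contact_force: [-0.2, -0.1, 0.7]
finger_gap: 0.999
```

```bash
python3 go.py g flask .032 -83.4
python3 - <<'E'
from bench import imaging
import cv2
for n in["side","scene"]: cv2.imwrite(f"pics/{n}3.png",imaging.snapshot(n)["image"][:,:,::-1])
E
```

```text
t 4.8833 tcp [0.6397 0.2306 0.0347] phi -83.34 tilt [ 0.001  0.    -1.   ] gap 0.999 F [-0.2 -0.1  0.7] j [10. 49. 67.  0. 64. 93.]
now-axes d [ 2.7  2.2 -0.5] turn 0.06 after-turn d [ 2.7  2.2 -0.5]
```

View pics/scene3.png

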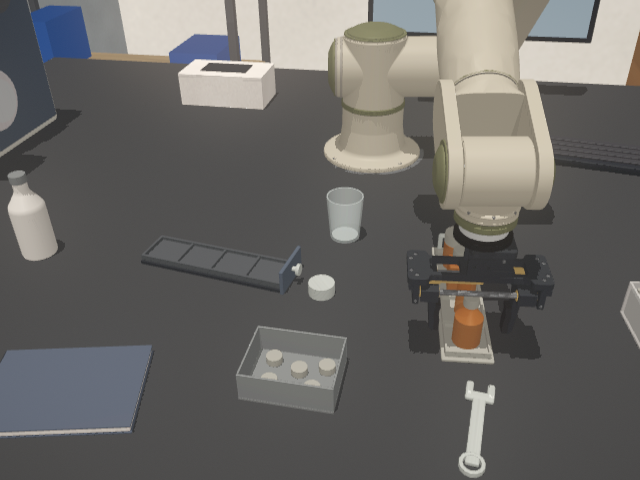

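```bash
python3 go.py g flask .032 -83.4
python3 - <<'E'
from h import *;import pickle,cv2
D=pickle.load(open("d.pkl","rb"))
for n in D: print(n,proj(D[n]["s"],[[.634,.182,.034],[.6455,.2795,.034],[.64,.2306,.034]]).round())
im=cv2.imread("pics/scene3.png")[220:370,380:580]; a=cv2.resize(im,None,fx=3,fy=3)
cv2.imwrite("pics/c3a.png",a)
im=cv2.imread("pics/side3.png")[230:430,100:400]; cv2.imwrite("pics/c3b.png",cv2.resize(im,None,fx=2.6,fy=2.6))
E
```

```text
t 4.9833 tcp [0.6406 0.2304 0.0359] phi -83.37 tilt [ 0.003  0.001 -1.   ] gap 0.995 F [-0.6  0.1  0.8] j [10. 49. 67.  0. 64. 93.]
now-axes d [3.9 1.9 0.3] turn 0.03 after-turn d [3.9 1.9 0.3]
scene [[434. 320.]
 [504. 334.]
 [468. 327.]]
side [[219. 310.]
 [178. 359.]
 [199. 334.]]
```

View pics/c3a.png

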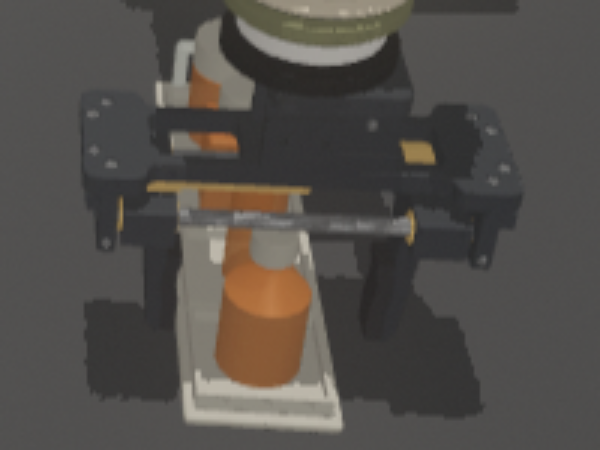

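View pics/c3b.png

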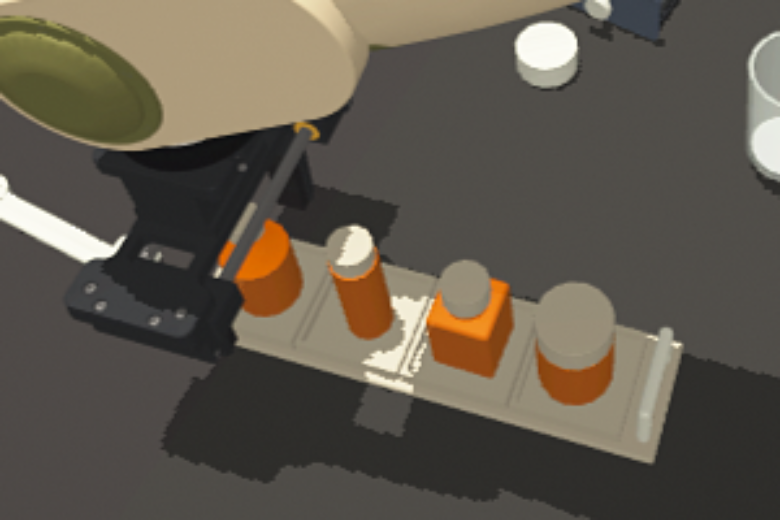

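Request:
{"fn": "arm_command", "kwargs": {"series": [[[0.004,0.0018,0],0],[[0,0,0],0],[[0,0,0],0]]}}

```text
t: 5.23
tool_pos: [0.6401, 0.2279, 0.0301]
orientation: [-175.8, 90.0, 10.7]
contact_force: [0.2, -0.0, -0.3]
finger_gap: 1.007
```

Request:
{"fn": "arm_command", "kwargs": {"series": [[[0,0,0],0],[[0,0,0],0],[[0,0,0],0],[[0,0,0],0],[[0,0,0],0]], "hand": 1}}

```text
t: 5.65
tool_pos: [0.64, 0.2281, 0.0298]
orientation: [168.6, 90.0, -4.9]
contact_force: [-0.3, -0.6, -0.3]
finger_gap: 0.648
```

Request:
{"fn": "arm_command", "kwargs": {"series": [[[0,0,0],0],[[0,0,0],0],[[0,0,0],0],[[0,0,0],0],[[0,0,0],0]]}}

```text
t: 6.07
tool_pos: [0.64, 0.2281, 0.0297]
orientation: [12.1, 90.0, -161.3]
contact_force: [0.1, -0.1, -0.4]
finger_gap: 0.459
```

```bash
python3 go.py g flask .032 -83.4
```

```text
t 6.0667 tcp [0.64   0.2281 0.0297] phi -83.41 tilt [-0. -0. -1.] gap 0.459 F [ 0.1 -0.1 -0.4] j [10. 49. 68. -0. 64. 93.]
now-axes d [-2.3 -0.3 -0.6] turn -0.01 after-turn d [-2.3 -0.3 -0.6]
```

Request:
{"fn": "arm_command", "kwargs": {"series": [[[-0.01,0,0],0],[[-0.025,0,0],0],[[-0.035,0,0],0],[[-0.035,0,0],0],[[-0.025,0,0],0]]}}

```text
t: 6.48
tool_pos: [0.6405, 0.2282, 0.1639]
orientation: [-176.6, 89.8, 10.0]
contact_force: [1.1, 0.8, -1.3]
finger_gap: 0.456
```

Request:
{"fn": "arm_command", "kwargs": {"series": [[[0,0.0119,0.005],0],[[0,0.02,0.01],0],[[0,0.03,0.014],0],[[0,0.035,0.016],0],[[0,0.035,0.016],0]]}}

```text
t: 6.9
tool_pos: [0.5937, 0.089, 0.1604]
orientation: [161.0, 90.0, -12.4]
contact_force: [0.0, 0.1, -0.1]
finger_gap: 0.456
```

```bash
python3 go.py t flask .031 -8.3
python3 - <<'E'
from bench import imaging
import cv2
for n in["side","scene"]: cv2.imwrite(f"pics/{n}4.png",imaging.snapshot(n)["image"][:,:,::-1])
E
```

```text
t 6.9 tcp [0.5937 0.089  0.1604] phi -83.35 tilt [ 0.001 -0.    -1.   ] gap 0.456 F [ 0.   0.1 -0.1] j [-3. 31. 78. -0. 71. 81.]
now-axes d [129.4 179.   83.2] turn -75.05 after-turn d [129.4 -34.2 194.4]
```

View pics/scene4.png

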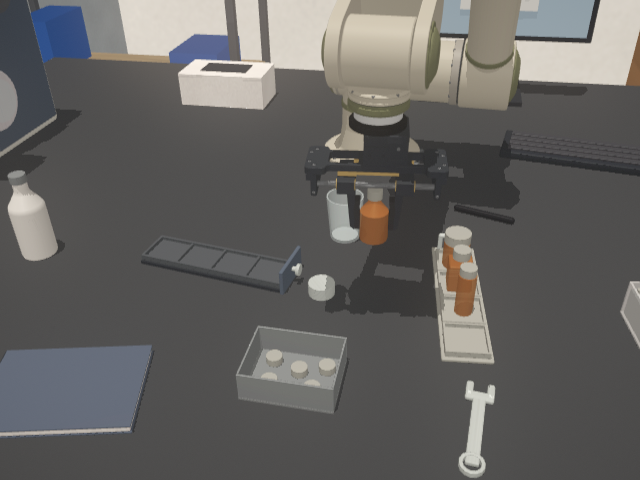

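Request:
{"fn": "arm_command", "kwargs": {"series": [[[0,0.034,0.016],0],[[0,0.034,0.016],0],[[0,0.034,0.016],0],[[0,0.034,0.016],0],[[0,0.026,0.012],0]]}}

```text
t: 7.42
tool_pos: [0.5369, -0.0814, 0.1605]
orientation: [138.5, 90.0, -35.0]
contact_force: [-0.0, -1.1, -1.9]
finger_gap: 0.456
```

Request:
{"fn": "arm_command", "kwargs": {"series": [[[0,0.018,0.008],-3],[[0,0,0],-6],[[0,0,0],-7],[[0,0,0],-7],[[0,0,0],-7]]}}

```text
t: 7.83
tool_pos: [0.532, -0.0982, 0.1604]
orientation: [131.5, 90.0, -11.5]
contact_force: [-0.1, 0.0, -0.9]
finger_gap: 0.455
```

Request:
{"fn": "arm_command", "kwargs": {"series": [[[0,0,0],-7],[[0,0,0],-7],[[0,0,0],-7],[[0,0,0],-7],[[0,0,0],-7]]}}

```text
t: 8.25
tool_pos: [0.5321, -0.098, 0.1604]
orientation: [96.6, 90.0, -11.4]
contact_force: [-0.3, 0.6, -0.0]
finger_gap: 0.456
```

Request:
{"fn": "arm_command", "kwargs": {"series": [[[0,0,0],-6],[[0,0,0],-4.1],[[0,0,0],0],[[0,0,0],0],[[0,0,0],0]]}}

```text
t: 8.67
tool_pos: [0.5319, -0.0982, 0.16]
orientation: [81.9, 90.0, -16.6]
contact_force: [-0.2, 0.8, -0.7]
finger_gap: 0.453
```

```bash
python3 go.py t flask .0315 -8.3
python3 - <<'E'
from bench import imaging
import cv2
for n in["side","scene"]: cv2.imwrite(f"pics/{n}5.png",imaging.snapshot(n)["image"][:,:,::-1])
E
```

```text
t 8.6667 tcp [ 0.5319 -0.0982  0.16  ] phi -8.43 tilt [ 0. -0. -1.] gap 0.453 F [-0.2  0.8 -0.7] j [-23.  24.  89.   0.  67. -14.]
now-axes d [ 1.285e+02 -1.000e-01  2.000e-01] turn -0.13 after-turn d [128.5  -0.    0.2]
```

View pics/side5.png

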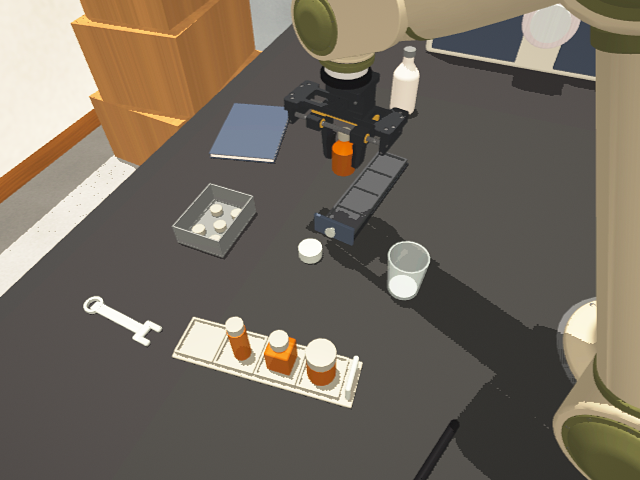

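Request:
{"fn": "arm_command", "kwargs": {"series": [[[0.02,0,0],0],[[0.035,0,0],0],[[0.035,0,0],0],[[0.022,0,0],0],[[0.01,0,0],0]]}}

```text
t: 9.18
tool_pos: [0.5303, -0.0978, 0.0348]
orientation: [-104.5, 89.7, 157.1]
contact_force: [-0.2, 0.2, -1.1]
finger_gap: 0.457
```

Request:
{"fn": "arm_command", "kwargs": {"series": [[[0.0045,0,0],0],[[0.002,0,0],0],[[0,0,0],0],[[0,0,0],0],[[0,0,0],0]]}}

```text
t: 9.6
tool_pos: [0.5323, -0.0986, 0.0324]
orientation: [76.2, 89.9, -22.1]
contact_force: [-0.8, -0.4, -0.4]
finger_gap: 0.455
```

```bash
python3 go.py t flask .0315 -8.3
python3 - <<'E'
from bench import imaging
import cv2
for n in["side","scene"]: cv2.imwrite(f"pics/{n}6.png",imaging.snapshot(n)["image"][:,:,::-1])
im=cv2.imread("pics/scene6.png")[130:330,180:440]; a=cv2.resize(im,None,fx=3,fy=3,interpolation=2)
cv2.imwrite("pics/c6.png",a)
E
```

```text
t 9.6 tcp [ 0.5323 -0.0986  0.0324] phi -8.32 tilt [ 0.002 -0.001 -1.   ] gap 0.455 F [-0.8 -0.4 -0.4] j [-23.  34.  95.   0.  50. -15.]
now-axes d [ 0.9 -0.6 -0.1] turn -0.02 after-turn d [ 0.9 -0.6 -0.1]
```

View pics/c6.png

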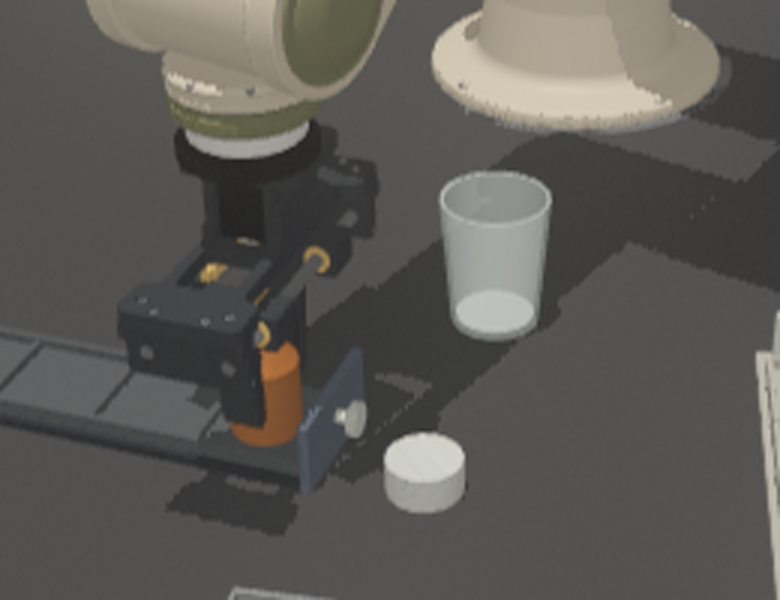

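Request:
{"fn": "arm_command", "kwargs": {"series": [[[0.0005,0,0],0],[[0,0,0],0],[[0,0,0],0],[[0,0,0],0],[[0,0,0],0]], "hand": 0}}

```text
t: 10.12
tool_pos: [0.5317, -0.0984, 0.0308]
orientation: [76.7, 90.0, -21.6]
contact_force: [-0.5, -0.5, -0.7]
finger_gap: 0.812
```

Request:
{"fn": "arm_command", "kwargs": {"series": [[[0,0,0],0],[[0,0,0],0],[[0,0,0],0],[[-0.01,0,0],0],[[-0.02,0,0],0]]}}

```text
t: 10.53
tool_pos: [0.5306, -0.098, 0.0599]
orientation: [-104.3, 89.8, 157.4]
contact_force: [-0.6, 1.1, -0.2]
finger_gap: 1.001
```

Request:
{"fn": "arm_command", "kwargs": {"series": [[[-0.04,0,0],0],[[-0.04,0,0],0],[[-0.03,0,0],0]]}}

```text
t: 10.78
tool_pos: [0.532, -0.0985, 0.1746]
orientation: [75.6, 89.8, -22.7]
contact_force: [0.1, -0.4, 0.9]
finger_gap: 1.002
```

```bash
python3 go.py g slim .16 -83.4
cat > chk.py <<'E'
import sys
from fit import *
from bench import imaging,silhouettes
tag=sys.argv[1]; th=np.radians(81.66)
obs={}
for n in["scene","side"]:
    s=imaging.snapshot(n); cv2.imwrite(f"pics/{n}_{tag}.png",s["image"][:,:,::-1])
    for b in sys.argv[2:]:
        r=silhouettes(n,b+"_center")
        print(n,b,[(round(float(q["confidence"]),2),np.round(q["box"]).tolist()) for q in r[:2]])
        if r: obs.setdefault(b,[]).append((s,r[0]["region"].astype(np.float32),np.zeros((480,640),np.float32)))
for b in sys.argv[2:]:
    for o in [[q] for q in obs[b]]+[obs[b]]:
        s,m,_=o[0]; ys,xs=np.nonzero(m); p=ray(s,(xs.mean(),ys.mean()),.045)[:2]
        q,c=fit(B[b],.010,o,[*p,th],b=="square")
        d=q[:2]-[.5174,-.1963]; print(b,q,"tray xy mm",np.round([1000*(d@[np.cos(th),np.sin(th)]),1000*(d@[-np.sin(th),np.cos(th)])],1),round(c,3))
E
python3 chk.py a7 flask
```

```text
t 10.7833 tcp [ 0.532  -0.0985  0.1746] phi -8.31 tilt [ 0.003 -0.001 -1.   ] gap 1.002 F [ 0.1 -0.4  0.9] j [-23.  23.  88.   0.  68. -15.]
now-axes d [  14.4   -4.7 -322.7] turn 75.09 after-turn d [  14.6 -313.   -78.5]
scene flask [(0.83, [266.0, 257.0, 24.0, 48.0])]
side flask [(0.91, [343.0, 204.0, 22.0, 38.0])]
flask [ 0.53337524 -0.09946298] tray xy mm [98.1 -1.8] 0.064
flask [ 0.53368186 -0.10405844] tray xy mm [93.6 -2.7] 0.142
flask [ 0.53247247 -0.10005271] tray xy mm [97.4 -1. ] 0.225
```

View pics/scene_a7.png

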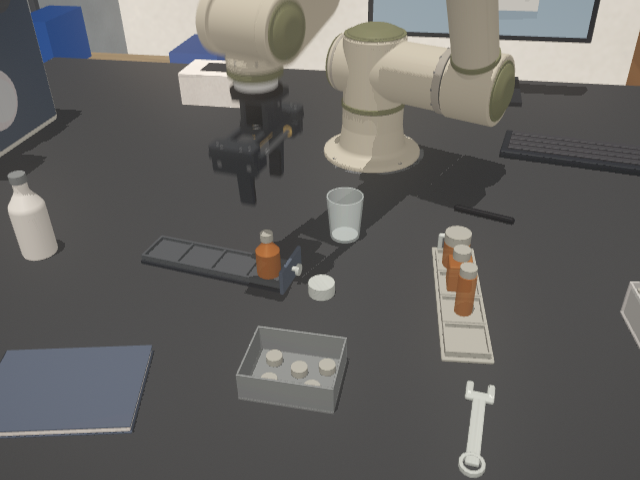

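Request:
{"fn": "arm_command", "kwargs": {"series": [[[0,-0.0044,-0.0326],0],[[0,0,-0.04],0],[[0,0,-0.04],0],[[0,0,-0.04],0],[[0,0,-0.04],0]]}}

```text
t: 11.4
tool_pos: [0.5544, 0.0947, 0.1691]
orientation: [-83.6, 89.8, 178.1]
contact_force: [0.9, -0.4, -0.3]
finger_gap: 1.001
```

Request:
{"fn": "arm_command", "kwargs": {"series": [[[0,0,-0.04],0],[[0,0,-0.04],0],[[0,0,-0.03],0],[[0,0,-0.02],7],[[0,0,0],7]]}}

```text
t: 11.82
tool_pos: [0.573, 0.225, 0.1685]
orientation: [-69.5, 89.8, 178.1]
contact_force: [0.3, 0.0, -1.0]
finger_gap: 1.002
```

Request:
{"fn": "arm_command", "kwargs": {"series": [[[0,0,0],7],[[0,0,0],7],[[0,0,0],7],[[0,0,0],7],[[0,0,0],7]]}}

```text
t: 12.23
tool_pos: [0.5733, 0.2213, 0.1687]
orientation: [-21.9, 89.8, -169.6]
contact_force: [-0.2, 0.5, -0.1]
finger_gap: 0.999
```

Request:
{"fn": "arm_command", "kwargs": {"series": [[[0,0,0],7],[[0,0,0],7],[[0,0,0],7],[[0,0,0],5.1],[[0,0,0],0]]}}

```text
t: 12.65
tool_pos: [0.5733, 0.2213, 0.1689]
orientation: [3.8, 89.8, -169.8]
contact_force: [0.7, -0.9, 0.3]
finger_gap: 0.999
```

Request:
{"fn": "arm_command", "kwargs": {"series": [[[0,0,0],0],[[0,0,0],0],[[0,0,0],0]]}}

```text
t: 12.9
tool_pos: [0.5738, 0.2214, 0.1702]
orientation: [4.0, 89.9, -169.3]
contact_force: [0.2, -0.2, 0.4]
finger_gap: 1.001
```

```bash
python3 go.py g slim .038 -83.4
python3 - <<'E'
from bench import imaging
import cv2
cv2.imwrite("pics/w8.png",imaging.snapshot("wrist")["image"][:,:,::-1])
E
```

```text
t 12.9 tcp [0.5738 0.2214 0.1702] phi -83.31 tilt [-0.001 -0.    -1.   ] gap 1.001 F [ 0.2 -0.2  0.4] j [10. 32. 75. -0. 73. 94.]
now-axes d [ 1.322e+02 -1.000e-01 -3.000e-01] turn 0.09 after-turn d [ 1.322e+02 -1.000e-01 -2.000e-01]
```

View pics/w8.png

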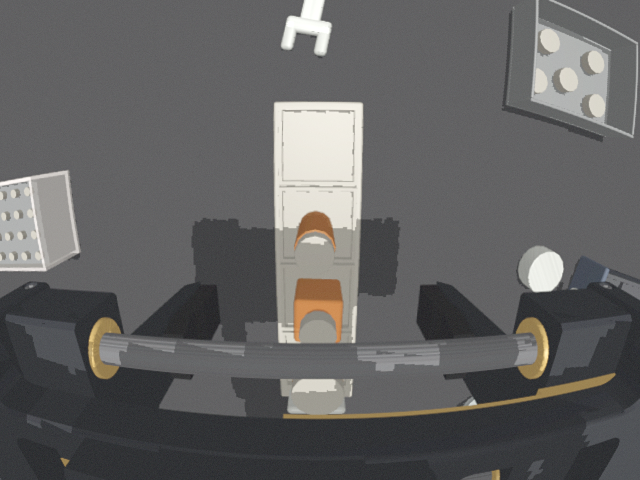

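Request:
{"fn": "arm_command", "kwargs": {"series": [[[0.03,0,0],0.1],[[0.035,0,0],0],[[0.035,0,0],0],[[0.02,0,0],0],[[0.01,0,0],0]]}}

```text
t: 13.37
tool_pos: [0.5725, 0.2212, 0.0375]
orientation: [3.6, 89.7, -169.9]
contact_force: [-0.4, -0.1, -0.1]
finger_gap: 1.001
```

Request:
{"fn": "arm_command", "kwargs": {"series": [[[0.0025,0,0],0],[[0,0,0],0],[[0,0,0],0],[[0,0,0],0],[[0,0,0],0]]}}

```text
t: 13.78
tool_pos: [0.5746, 0.2216, 0.0395]
orientation: [-176.7, 89.9, 9.8]
contact_force: [-0.0, -0.2, -0.5]
finger_gap: 0.998
```

Request:
{"fn": "arm_command", "kwargs": {"series": [[[0,0,0],0],[[0,0,0],0],[[0,0,0],0],[[0,0,0],0],[[0,0,0],0]], "hand": 1}}

```text
t: 14.2
tool_pos: [0.574, 0.2215, 0.0383]
orientation: [165.4, 90.0, -8.1]
contact_force: [1.0, 0.3, -0.6]
finger_gap: 0.648
```

Request:
{"fn": "arm_command", "kwargs": {"series": [[[0,0,0],0],[[0,0,0],0],[[0,0,0],0],[[0,0,0],0],[[0,0,0],0]]}}

```text
t: 14.62
tool_pos: [0.574, 0.2215, 0.0382]
orientation: [-128.6, 90.0, 57.9]
contact_force: [0.1, 0.7, -0.7]
finger_gap: 0.297
```

Request:
{"fn": "arm_command", "kwargs": {"series": [[[0,0,0],0],[[0,0,0],0],[[0,0,0],0]]}}

```text
t: 14.87
tool_pos: [0.574, 0.2215, 0.0382]
orientation: [-6.6, 90.0, 179.9]
contact_force: [-1.4, 0.3, -0.1]
finger_gap: 0.3
```

```bash
python3 go.py t slim .17 -8.3
```

```text
t 14.8667 tcp [0.574  0.2215 0.0382] phi -83.51 tilt [-0.  0. -1.] gap 0.3 F [-1.4  0.3 -0.1] j [10. 41. 81.  0. 58. 94.]
now-axes d [-131.8  376.8   95. ] turn -75.21 after-turn d [-131.8    4.3  388.5]
```

Request:
{"fn": "arm_command", "kwargs": {"series": [[[-0.01,0,0],0],[[-0.025,0,0],0],[[-0.035,0,0],0],[[-0.035,0,0],0],[[-0.025,0,0],0]]}}

```text
t: 15.28
tool_pos: [0.5745, 0.2216, 0.1722]
orientation: [-177.1, 89.8, 9.4]
contact_force: [0.7, -0.2, -0.4]
finger_gap: 0.298
```

Request:
{"fn": "arm_command", "kwargs": {"series": [[[0,0.02,0.005],0],[[0,0.03,0.0075],0],[[0,0.038,0.0096],0],[[0,0.038,0.0096],0],[[0,0.038,0.0096],0]]}}

```text
t: 15.7
tool_pos: [0.5509, 0.0524, 0.1691]
orientation: [159.2, 90.0, -14.3]
contact_force: [1.2, -0.4, -0.3]
finger_gap: 0.299
```

Request:
{"fn": "arm_command", "kwargs": {"series": [[[0,0.038,0.0096],0],[[0,0.038,0.0096],0],[[0,0.038,0.0096],0],[[0,0.038,0.0096],0],[[0,0.038,0.0096],0]]}}

```text
t: 16.12
tool_pos: [0.5247, -0.1422, 0.1691]
orientation: [143.1, 90.0, -30.4]
contact_force: [0.4, -0.1, -0.9]
finger_gap: 0.296
```

Request:
{"fn": "arm_command", "kwargs": {"series": [[[0,0.0228,0.0057],-3],[[0,0,0],-6],[[0,0,0],-7],[[0,0,0],-7],[[0,0,0],-7]]}}

```text
t: 16.53
tool_pos: [0.5221, -0.1639, 0.169]
orientation: [106.2, 90.0, -37.0]
contact_force: [0.8, 0.3, 0.0]
finger_gap: 0.295
```

Request:
{"fn": "arm_command", "kwargs": {"series": [[[0,0,0],-7],[[0,0,0],-7],[[0,0,0],-7],[[0,0,0],-7],[[0,0,0],-7]]}}

```text
t: 16.95
tool_pos: [0.5221, -0.1637, 0.169]
orientation: [75.0, 90.0, -33.1]
contact_force: [0.2, 0.2, -0.8]
finger_gap: 0.298
```

Request:
{"fn": "arm_command", "kwargs": {"series": [[[0,0,0],-6],[[0,0,0],-4.1],[[0,0,0],0],[[0,0,0],0],[[0,0,0],0]]}}

```text
t: 17.37
tool_pos: [0.5222, -0.1637, 0.1686]
orientation: [63.8, 90.0, -34.7]
contact_force: [0.5, 0.1, -0.1]
finger_gap: 0.295
```

```bash
python3 go.py t slim .0397 -8.3
python3 - <<'E'
from bench import imaging
import cv2
for n in["side","scene"]: cv2.imwrite(f"pics/{n}9.png",imaging.snapshot(n)["image"][:,:,::-1])
E
```

```text
t 17.3667 tcp [ 0.5222 -0.1637  0.1686] phi -8.54 tilt [ 0. -0. -1.] gap 0.295 F [ 0.5  0.1 -0.1] j [-30.  24.  88.  -0.  68. -21.]
now-axes d [ 1.289e+02 -0.000e+00 -1.000e-01] turn -0.24 after-turn d [ 1.289e+02  0.000e+00 -1.000e-01]
```

View pics/scene9.png

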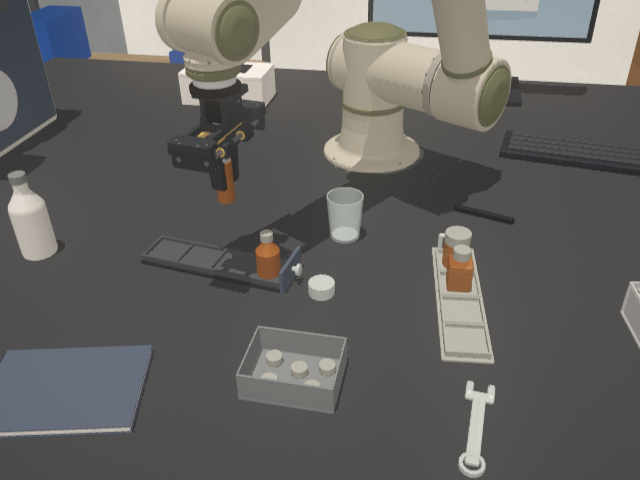

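Request:
{"fn": "arm_command", "kwargs": {"series": [[[0.02,0,0],0],[[0.035,0,0],0],[[0.035,0,0],0],[[0.022,0,0],0],[[0.01,0,0],0]]}}

```text
t: 17.88
tool_pos: [0.5208, -0.163, 0.0433]
orientation: [-110.8, 89.7, 150.7]
contact_force: [-0.0, 0.7, 0.1]
finger_gap: 0.3
```

Request:
{"fn": "arm_command", "kwargs": {"series": [[[0.0045,0,0],0],[[0.002,0,0],0],[[0,0,0],0],[[0,0,0],0],[[0,0,0],0]]}}

```text
t: 18.3
tool_pos: [0.5227, -0.1639, 0.0409]
orientation: [68.9, 89.9, -29.5]
contact_force: [-0.1, 0.1, 0.7]
finger_gap: 0.296
```

Request:
{"fn": "arm_command", "kwargs": {"series": [[[0.0005,0,0],0],[[0,0,0],0],[[0,0,0],0]]}}

```text
t: 18.55
tool_pos: [0.5223, -0.1637, 0.0395]
orientation: [70.9, 90.0, -27.5]
contact_force: [-0.5, 0.5, -1.7]
finger_gap: 0.298
```

Request:
{"fn": "arm_command", "kwargs": {"series": [[[0,0,0],0],[[0,0,0],0],[[0,0,0],0],[[0,0,0],0],[[0,0,0],0]], "hand": 0}}

```text
t: 18.97
tool_pos: [0.5222, -0.1637, 0.0392]
orientation: [-108.0, 90.0, 153.6]
contact_force: [-0.1, 0.4, -0.1]
finger_gap: 0.655
```

Request:
{"fn": "arm_command", "kwargs": {"series": [[[0,0,0],0],[[0,0,0],0],[[0,0,0],0],[[0,0,0],0],[[0,0,0],0]]}}

```text
t: 19.38
tool_pos: [0.5222, -0.1637, 0.0392]
orientation: [-76.5, 90.0, -174.9]
contact_force: [-0.2, -1.3, 0.4]
finger_gap: 0.997
```

Request:
{"fn": "arm_command", "kwargs": {"series": [[[-0.01,0,0],0],[[-0.02,0,0],0],[[-0.04,0,0],0],[[-0.04,0,0],0],[[-0.02,0,0],0]]}}

```text
t: 19.8
tool_pos: [0.5232, -0.1642, 0.1746]
orientation: [69.0, 89.6, -29.4]
contact_force: [-0.7, -0.3, 0.4]
finger_gap: 0.997
```

```bash
python3 go.py g square .17 -83.4; python3 chk.py b1 slim flask
```

```text
t 19.8 tcp [ 0.5232 -0.1642  0.1746] phi -8.41 tilt [ 0.005 -0.003 -1.   ] gap 0.997 F [-0.7 -0.3  0.4] j [-30.  24.  87.   0.  68. -21.]
now-axes d [   3.3  -69.6 -371.7] turn 74.99 after-turn d [   4.6 -377.   -29. ]
scene slim [(0.62, [231.0, 245.0, 20.0, 51.0])]
scene flask [(0.86, [266.0, 255.0, 20.0, 51.0])]
side slim [(0.97, [358.0, 184.0, 16.0, 45.0]), (0.35, [344.0, 204.0, 21.0, 39.0])]
side flask [(0.61, [343.0, 204.0, 25.0, 41.0])]
slim [ 0.52347902 -0.16537561] tray xy mm [31.5 -1.5] 0.078
slim [ 0.52253189 -0.16757344] tray xy mm [29.2 -0.9] 0.06
slim [ 0.5220253  -0.16605742] tray xy mm [30.6 -0.2] 0.153
flask [ 0.53434199 -0.09928736] tray xy mm [98.4 -2.7] 0.044
flask [ 0.534452   -0.10611049] tray xy mm [91.7 -3.8] 0.134
flask [ 0.53293588 -0.10002911] tray xy mm [97.5 -1.4] 0.222
```

View pics/side_b1.png

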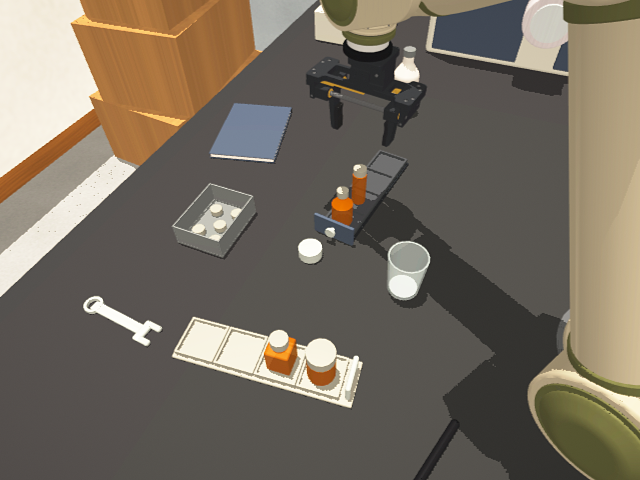

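```bash
sed 's/\.010,o/.009,o/' chk.py > chk9.py; python3 chk9.py b2 square jar; python3 go.py g square .17 -83.4;python3 go.py g jar .17 -83.4
```

```text
scene square [(0.85, [459.0, 270.0, 35.0, 48.0]), (0.5, [220.0, 266.0, 162.0, 52.0])]
scene jar [(0.73, [457.0, 246.0, 27.0, 42.0])]
side square [(0.69, [281.0, 352.0, 33.0, 44.0])]
side jar [(0.82, [320.0, 363.0, 31.0, 45.0])]
square [0.50900886 0.21508198 1.39109331] tray xy mm [405.8  68. ] 0.079
square [0.5085972  0.21321988 1.74883605] tray xy mm [403.9  68.1] 0.081
square [0.50836272 0.21425615 1.68417138] tray xy mm [404.9  68.5] 0.145
jar [0.44479447 0.20665892] tray xy mm [388.2 130.3] 0.486
jar [0.44716286 0.20549604] tray xy mm [387.4 127.8] 0.05
jar [0.44687472 0.20621162] tray xy mm [388.  128.2] 0.54
t 20.4 tcp [ 0.5221 -0.1636  0.1687] phi -8.42 tilt [-0.001  0.    -1.   ] gap 0.999 F [ 0.4 -0.2 -0.5] j [-30.  24.  88.   0.  68. -21.]
now-axes d [  -1.1  -68.4 -371.3] turn 74.98 after-turn d [  -1.3 -376.3  -30.1]
t 20.4 tcp [ 0.5221 -0.1636  0.1687] phi -8.42 tilt [-0.001  0.    -1.   ] gap 0.999 F [ 0.4 -0.2 -0.5] j [-30.  24.  88.   0.  68. -21.]
now-axes d [  -1.1 -129.9 -354.6] turn 74.98 after-turn d [  -1.3 -376.2   33.5]
```

Request:
{"fn": "arm_command", "kwargs": {"series": [[[0,-0.0068,-0.037],0],[[0,-0.0068,-0.037],0],[[0,-0.0068,-0.037],0],[[0,-0.0068,-0.037],0],[[0,-0.0068,-0.037],0]]}}

```text
t: 20.82
tool_pos: [0.5152, 0.026, 0.1691]
orientation: [-95.8, 90.0, 165.7]
contact_force: [0.5, -0.0, 0.1]
finger_gap: 0.997
```

Request:
{"fn": "arm_command", "kwargs": {"series": [[[0,-0.0068,-0.037],0],[[0,-0.0068,-0.037],0],[[0,-0.0068,-0.037],0],[[0,-0.0068,-0.037],0],[[0,-0.0072,-0.0383],5]]}}

```text
t: 21.23
tool_pos: [0.5084, 0.2154, 0.1691]
orientation: [-33.6, 90.0, -137.0]
contact_force: [-0.0, 0.1, 0.2]
finger_gap: 1.0
```

Request:
{"fn": "arm_command", "kwargs": {"series": [[[0,0,0],7],[[0,0,0],7],[[0,0,0],7],[[0,0,0],7],[[0,0,0],7]]}}

```text
t: 21.65
tool_pos: [0.5088, 0.2137, 0.169]
orientation: [-26.3, 90.0, -165.1]
contact_force: [-0.1, 0.9, 0.8]
finger_gap: 0.997
```

Request:
{"fn": "arm_command", "kwargs": {"series": [[[0,0,0],7],[[0,0,0],7],[[0,0,0],7],[[0,0,0],7],[[0,0,0],7]]}}

```text
t: 22.07
tool_pos: [0.5088, 0.2136, 0.169]
orientation: [4.4, 90.0, -169.4]
contact_force: [1.2, -0.2, -0.2]
finger_gap: 0.999
```

Request:
{"fn": "arm_command", "kwargs": {"series": [[[0,0,0],0],[[0,0,0],0],[[0,0,0],0],[[0,0,0],0]]}}

```text
t: 22.4
tool_pos: [0.5088, 0.2136, 0.1691]
orientation: [5.0, 90.0, -168.2]
contact_force: [-0.0, 1.1, -0.2]
finger_gap: 1.0
```

```bash
python3 go.py g square .028 -83.4
python3 - <<'E'
from bench import imaging
import cv2
cv2.imwrite("pics/w10.png",imaging.snapshot("wrist")["image"][:,:,::-1])
E
```

```text
t 22.4 tcp [0.5088 0.2136 0.1691] phi -83.27 tilt [-0. -0. -1.] gap 1.0 F [-0.   1.1 -0.2] j [11. 25. 87. -0. 68. 94.]
now-axes d [ 1.411e+02 -1.000e-01  1.000e-01] turn 0.13 after-turn d [ 1.411e+02 -1.000e-01  1.000e-01]
```

View pics/w10.png

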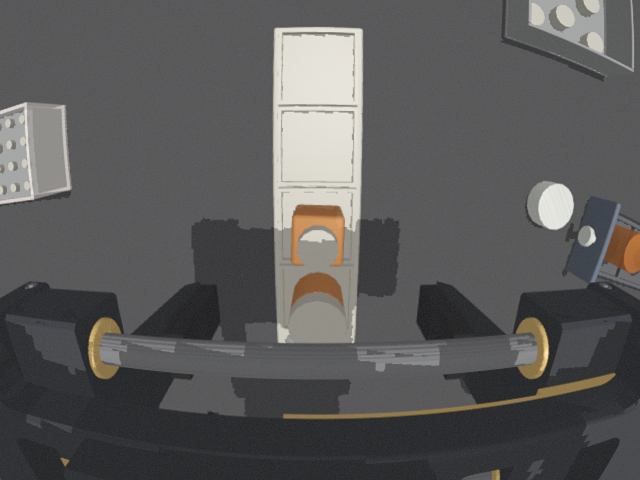

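Square is square-on and centred (col 318). Descend 0.141 and grip.

Request:
{"fn": "arm_command", "kwargs": {"series": [[[0.03,0,0],0.1],[[0.038,0,0],0],[[0.038,0,0],0],[[0.02,0,0],0],[[0.01,0,0],0]]}}

```text
t: 22.87
tool_pos: [0.5074, 0.2133, 0.0303]
orientation: [4.0, 89.7, -169.5]
contact_force: [0.0, -0.2, 0.7]
finger_gap: 0.998
```

Request:
{"fn": "arm_command", "kwargs": {"series": [[[0.005,0,0],0],[[0,0,0],0],[[0,0,0],0],[[0,0,0],0],[[0,0,0],0]]}}

```text
t: 23.28
tool_pos: [0.5095, 0.2138, 0.0295]
orientation: [-176.1, 89.9, 10.4]
contact_force: [-0.2, 0.3, 0.6]
finger_gap: 1.001
```

Request:
{"fn": "arm_command", "kwargs": {"series": [[[0,0,0],0],[[0,0,0],0],[[0,0,0],0],[[0,0,0],0],[[0,0,0],0]], "hand": 1}}

```text
t: 23.7
tool_pos: [0.5089, 0.2136, 0.0283]
orientation: [114.0, 90.0, -59.6]
contact_force: [-0.2, 0.8, -0.1]
finger_gap: 0.646
```

Request:
{"fn": "arm_command", "kwargs": {"series": [[[0,0,0],0],[[0,0,0],0],[[0,0,0],0],[[0,0,0],0],[[0,0,0],0]]}}

```text
t: 24.12
tool_pos: [0.5088, 0.2137, 0.0282]
orientation: [-4.2, 90.0, -177.7]
contact_force: [0.4, 0.1, 0.1]
finger_gap: 0.426
```

```bash
python3 go.py t square .17 -8.3
```

```text
t 24.1167 tcp [0.5088 0.2137 0.0282] phi -83.51 tilt [-0. -0. -1.] gap 0.426 F [0.4 0.1 0.1] j [11. 36. 94.  0. 51. 94.]
now-axes d [-141.8  440.3   46.3] turn -75.21 after-turn d [-141.8   67.6  437.5]
```

Request:
{"fn": "arm_command", "kwargs": {"series": [[[-0.01,0,0],0],[[-0.025,0,0],0],[[-0.035,0,0],0],[[-0.035,0,0],0],[[-0.025,0,0],0]]}}

```text
t: 24.53
tool_pos: [0.5092, 0.2138, 0.1619]
orientation: [-175.5, 89.8, 11.0]
contact_force: [0.5, -0.0, -0.4]
finger_gap: 0.425
```

Request:
{"fn": "arm_command", "kwargs": {"series": [[[0,0.02,0.002],0],[[0,0.03,0.003],0],[[0,0.0385,0.004],0],[[0,0.0385,0.004],0],[[0,0.0385,0.004],0]]}}

```text
t: 24.95
tool_pos: [0.5102, 0.0458, 0.159]
orientation: [163.5, 90.0, -10.0]
contact_force: [0.6, -0.3, -0.5]
finger_gap: 0.43
```

Request:
{"fn": "arm_command", "kwargs": {"series": [[[0,0.0385,0.004],0],[[0,0.0385,0.004],0],[[0,0.0385,0.004],0],[[0,0.0385,0.004],0],[[0,0.0385,0.004],0]]}}

```text
t: 25.37
tool_pos: [0.5121, -0.1481, 0.159]
orientation: [148.3, 90.0, -25.3]
contact_force: [1.7, -0.6, -1.4]
finger_gap: 0.434
```

Request:
{"fn": "arm_command", "kwargs": {"series": [[[0,0.0365,0.004],0],[[0,0.0275,0.004],0],[[0,0.0183,0.0013],-4],[[0,0,0],-6],[[0,0,0],-7]]}}

```text
t: 25.78
tool_pos: [0.5122, -0.2302, 0.1586]
orientation: [76.5, 90.0, -79.8]
contact_force: [-0.4, 0.3, -1.4]
finger_gap: 0.429
```

Request:
{"fn": "arm_command", "kwargs": {"series": [[[0,0,0],-7],[[0,0,0],-7],[[0,0,0],-7],[[0,0,0],-7],[[0,0,0],-7]]}}

```text
t: 26.2
tool_pos: [0.5125, -0.229, 0.1589]
orientation: [80.7, 90.0, -40.5]
contact_force: [-0.9, 0.7, -0.9]
finger_gap: 0.428
```

Request:
{"fn": "arm_command", "kwargs": {"series": [[[0,0,0],-7],[[0,0,0],-7],[[0,0,0],-7],[[0,0,0],-2.2],[[0,0,0],0]]}}

```text
t: 26.62
tool_pos: [0.5125, -0.229, 0.1588]
orientation: [54.7, 90.0, -43.6]
contact_force: [0.3, -0.1, -0.7]
finger_gap: 0.43
```

Request:
{"fn": "arm_command", "kwargs": {"series": [[[0,0,0],0],[[0,0,0],0],[[0,0,0],0]]}}

```text
t: 26.87
tool_pos: [0.5126, -0.229, 0.1584]
orientation: [67.2, 90.0, -31.2]
contact_force: [-0.6, -0.2, -0.3]
finger_gap: 0.432
```

```bash
python3 go.py t square .0297 -8.3
python3 - <<'E'
from bench import imaging
import cv2
for n in["side","scene"]: cv2.imwrite(f"pics/{n}11.png",imaging.snapshot(n)["image"][:,:,::-1])
E
```

```text
t 26.8667 tcp [ 0.5126 -0.229   0.1584] phi -8.37 tilt [ 0. -0. -1.] gap 0.432 F [-0.6 -0.2 -0.3] j [-36.  27.  86.   0.  68. -28.]
now-axes d [128.7   0.   -0. ] turn -0.07 after-turn d [128.7   0.   -0. ]
```

View pics/side11.png

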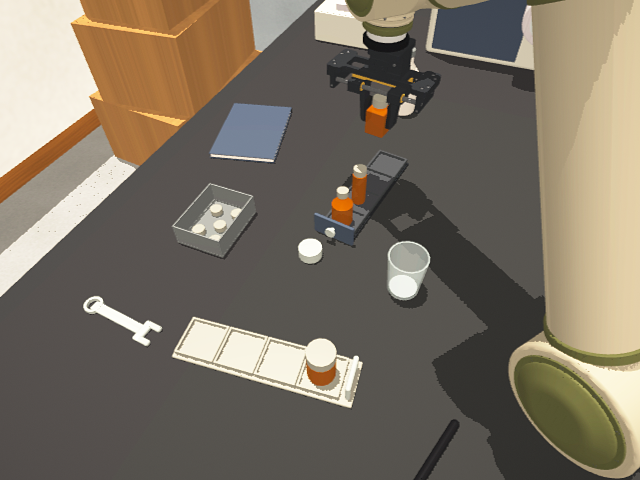

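Request:
{"fn": "arm_command", "kwargs": {"series": [[[0.02,0,0],0],[[0.035,0,0],0],[[0.035,0,0],0],[[0.022,0,0],0],[[0.01,0,0],0]]}}

```text
t: 27.38
tool_pos: [0.5113, -0.2282, 0.0332]
orientation: [-117.4, 89.7, 144.2]
contact_force: [-0.4, -0.1, -1.3]
finger_gap: 0.429
```

Request:
{"fn": "arm_command", "kwargs": {"series": [[[0.0045,0,0],0],[[0.0025,0,0],0],[[0,0,0],0],[[0,0,0],0],[[0,0,0],0]]}}

```text
t: 27.8
tool_pos: [0.5131, -0.2294, 0.0304]
orientation: [61.7, 89.9, -36.7]
contact_force: [-0.1, -0.5, -0.3]
finger_gap: 0.434
```

Request:
{"fn": "arm_command", "kwargs": {"series": [[[0,0,0],0],[[0,0,0],0],[[0,0,0],0]]}}

```text
t: 28.05
tool_pos: [0.5127, -0.2292, 0.0296]
orientation: [62.7, 90.0, -35.6]
contact_force: [-0.5, 0.6, -1.2]
finger_gap: 0.427
```

Request:
{"fn": "arm_command", "kwargs": {"series": [[[0,0,0],0],[[0,0,0],0],[[0,0,0],0],[[0,0,0],0],[[0,0,0],0]], "hand": 0}}

```text
t: 28.47
tool_pos: [0.5126, -0.2291, 0.0292]
orientation: [71.6, 90.0, -26.8]
contact_force: [-1.0, -0.2, 0.1]
finger_gap: 0.786
```

Request:
{"fn": "arm_command", "kwargs": {"series": [[[0,0,0],0],[[0,0,0],0],[[0,0,0],0],[[0,0,0],0],[[0,0,0],0]]}}

```text
t: 28.88
tool_pos: [0.5126, -0.229, 0.0292]
orientation: [-144.1, 90.0, 117.6]
contact_force: [-0.1, 0.1, -0.9]
finger_gap: 1.001
```

Request:
{"fn": "arm_command", "kwargs": {"series": [[[-0.01,0,0],0],[[-0.02,0,0],0],[[-0.04,0,0],0],[[-0.04,0,0],0],[[-0.03,0,0],0]]}}

```text
t: 29.3
tool_pos: [0.5129, -0.2292, 0.1732]
orientation: [62.7, 89.8, -35.6]
contact_force: [1.3, -0.0, 0.8]
finger_gap: 1.0
```

```bash
python3 chk.py c1 square slim; python3 go.py g jar .17 -83.4
python3 - <<'E'
from h import *;import pickle
D=pickle.load(open("d.pkl","rb"))
print(ray(D["side"]["s"],(403,108),0),ray(D["scene"]["s"],(40,250),0))
E
```

```text
scene square [(0.93, [198.0, 245.0, 35.0, 45.0])]
scene slim [(0.74, [232.0, 244.0, 19.0, 49.0])]
side square [(0.94, [375.0, 171.0, 20.0, 32.0])]
side slim [(0.69, [358.0, 185.0, 18.0, 43.0])]
square [ 0.51409517 -0.22885788  1.63806208] tray xy mm [-32.7  -1.5] 0.078
square [ 0.50995029 -0.23322822  1.87973712] tray xy mm [-37.6   2. ] 0.165
square [ 0.51140639 -0.23016514  1.6495735 ] tray xy mm [-34.4   1. ] 0.282
slim [ 0.52269527 -0.16564105] tray xy mm [31.1 -0.8] 0.067
slim [ 0.52332794 -0.16791785] tray xy mm [28.9 -1.7] 0.1
slim [ 0.52278156 -0.16577399] tray xy mm [31.  -0.9] 0.176
t 29.6 tcp [ 0.512  -0.2287  0.168 ] phi -8.32 tilt [-0.002  0.001 -1.   ] gap 1.001 F [-0.3  0.4  0.4] j [-36.  26.  85.  -0.  69. -28.]
now-axes d [  -1.2 -128.7 -420.7] turn 75.08 after-turn d [  -2.  -439.6   16.1]
[ 0.53391187 -0.54307472  0.        ] [ 0.53302483 -0.53799496  0.        ]
```

View pics/scene_c1.png

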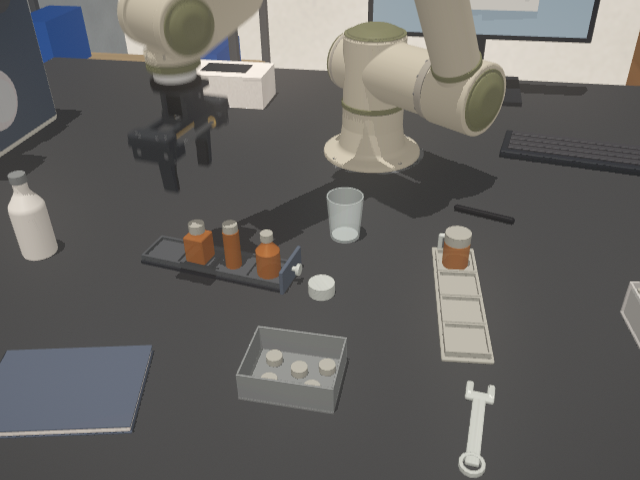

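```bash
python3 chk9.py c2 jar
```

```text
scene jar [(0.67, [456.0, 247.0, 27.0, 42.0]), (0.32, [463.0, 309.0, 44.0, 25.0])]
side jar [(0.75, [319.0, 363.0, 31.0, 45.0])]
jar [0.4449452  0.20661161] tray xy mm [388.1 130.1] 0.107
jar [0.44747443 0.20498237] tray xy mm [386.9 127.4] 0.087
jar [0.44719638 0.20636648] tray xy mm [388.2 127.9] 0.198
```

Request:
{"fn": "arm_command", "kwargs": {"series": [[[0,-0.0118,-0.038],0],[[0,-0.0118,-0.038],0],[[0,-0.0118,-0.038],0],[[0,-0.0118,-0.038],0],[[0,-0.0118,-0.038],0]]}}

```text
t: 30.22
tool_pos: [0.4809, -0.0308, 0.1688]
orientation: [-101.2, 90.0, 160.5]
contact_force: [0.6, 0.1, -0.7]
finger_gap: 0.997
```

Request:
{"fn": "arm_command", "kwargs": {"series": [[[0,-0.0118,-0.038],0],[[0,-0.0118,-0.038],0],[[0,-0.0118,-0.038],0],[[0,-0.0118,-0.038],0],[[0,-0.0118,-0.038],0]]}}

```text
t: 30.63
tool_pos: [0.45, 0.1658, 0.169]
orientation: [-72.1, 90.0, -170.4]
contact_force: [0.9, -1.0, 1.0]
finger_gap: 0.999
```

Request:
{"fn": "arm_command", "kwargs": {"series": [[[0,-0.0113,-0.038],0],[[0,0,-0.0026],5],[[0,0,0],7],[[0,0,0],7],[[0,0,0],7]]}}

```text
t: 31.05
tool_pos: [0.4452, 0.2061, 0.1687]
orientation: [-41.7, 89.9, -166.3]
contact_force: [-0.7, -0.1, 0.4]
finger_gap: 1.001
```

Request:
{"fn": "arm_command", "kwargs": {"series": [[[0,0,0],7],[[0,0,0],7],[[0,0,0],7],[[0,0,0],7],[[0,0,0],7]]}}

```text
t: 31.47
tool_pos: [0.4453, 0.2058, 0.1688]
orientation: [-7.5, 89.9, -167.1]
contact_force: [-0.1, 0.6, 0.6]
finger_gap: 0.998
```

Request:
{"fn": "arm_command", "kwargs": {"series": [[[0,0,0],7],[[0,0,0],7],[[0,0,0],0],[[0,0,0],0],[[0,0,0],0]]}}

```text
t: 31.88
tool_pos: [0.4454, 0.2058, 0.169]
orientation: [2.9, 90.0, -170.2]
contact_force: [-0.6, 1.5, 0.2]
finger_gap: 1.001
```

```bash
python3 go.py g jar .027 -83.4
python3 - <<'E'
from bench import imaging
import cv2
cv2.imwrite("pics/w12.png",imaging.snapshot("wrist")["image"][:,:,::-1])
E
```

```text
t 31.8833 tcp [0.4454 0.2058 0.169 ] phi -83.11 tilt [-0. -0. -1.] gap 1.001 F [-0.6  1.5  0.2] j [11. 18. 97.  0. 65. 94.]
now-axes d [142.   -0.4  -0.2] turn 0.29 after-turn d [ 1.42e+02 -4.00e-01 -1.00e-01]
```

View pics/w12.png

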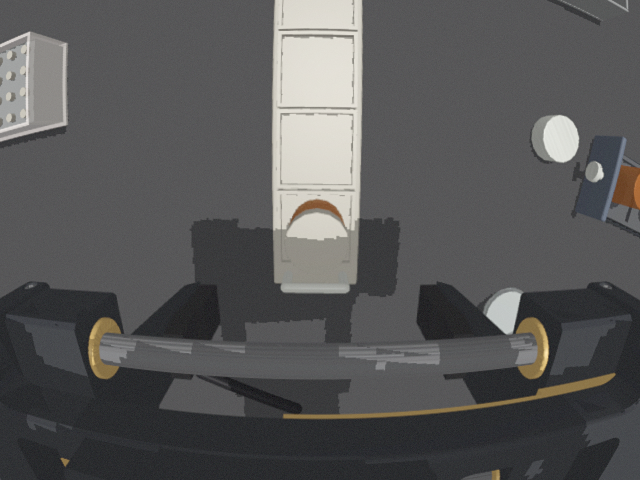

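Request:
{"fn": "arm_command", "kwargs": {"series": [[[0.03,-0.0003,-0.001],0.2],[[0.038,0,0],0],[[0.038,0,0],0],[[0.02,0,0],0],[[0.01,0,0],0]]}}

```text
t: 32.35
tool_pos: [0.445, 0.2059, 0.0305]
orientation: [4.6, 89.7, -168.9]
contact_force: [-1.2, -0.4, -1.1]
finger_gap: 1.0
```

Request:
{"fn": "arm_command", "kwargs": {"series": [[[0.006,0,0],0],[[0,0,0],0],[[0,0,0],0],[[0,0,0],0],[[0,0,0],0]]}}

```text
t: 32.77
tool_pos: [0.4471, 0.2064, 0.0284]
orientation: [-175.7, 89.9, 10.8]
contact_force: [-0.9, -0.1, -0.9]
finger_gap: 1.002
```

Request:
{"fn": "arm_command", "kwargs": {"series": [[[0,0,0],0],[[0,0,0],0],[[0,0,0],0],[[0,0,0],0],[[0,0,0],0]], "hand": 1}}

```text
t: 33.18
tool_pos: [0.4464, 0.2062, 0.0273]
orientation: [175.3, 90.0, 1.8]
contact_force: [-0.1, -0.3, -0.2]
finger_gap: 0.648
```

Request:
{"fn": "arm_command", "kwargs": {"series": [[[0,0,0],0],[[0,0,0],0],[[0,0,0],0],[[0,0,0],0],[[0,0,0],0]]}}

```text
t: 33.6
tool_pos: [0.4464, 0.2062, 0.0272]
orientation: [-17.3, 90.0, 169.2]
contact_force: [-0.7, -0.3, -0.2]
finger_gap: 0.491
```

```bash
python3 go.py t jar .17 -8.3
```

```text
t 33.6 tcp [0.4464 0.2062 0.0272] phi -83.52 tilt [-0.  0. -1.] gap 0.491 F [-0.7 -0.3 -0.2] j [ 11.  30. 104.   0.  46.  95.]
now-axes d [-1.428e+02  5.037e+02  3.000e-01] turn -75.22 after-turn d [-142.8  128.2  487.1]
```

Request:
{"fn": "arm_command", "kwargs": {"series": [[[-0.01,0,0],0],[[-0.025,0,0],0],[[-0.035,0,0],0],[[-0.035,0,0],0],[[-0.025,0,0],0]]}}

```text
t: 34.02
tool_pos: [0.4467, 0.2063, 0.1607]
orientation: [-174.8, 89.8, 11.7]
contact_force: [-0.1, 0.5, -0.2]
finger_gap: 0.494
```

Request:
{"fn": "arm_command", "kwargs": {"series": [[[0,0.02,0],0],[[0,0.03,0],0],[[0,0.0385,0],0],[[0,0.0385,0],0],[[0,0.0385,0],0]]}}

```text
t: 34.43
tool_pos: [0.4648, 0.0403, 0.158]
orientation: [163.6, 90.0, -9.9]
contact_force: [0.0, 0.3, -0.6]
finger_gap: 0.493
```

Request:
{"fn": "arm_command", "kwargs": {"series": [[[0,0.0385,0],0],[[0,0.0385,0],0],[[0,0.0385,0],0],[[0,0.0385,0],0],[[0,0.0385,0],0]]}}

```text
t: 34.85
tool_pos: [0.4866, -0.1514, 0.158]
orientation: [149.0, 90.0, -24.5]
contact_force: [0.7, 0.7, -1.0]
finger_gap: 0.496
```

Request:
{"fn": "arm_command", "kwargs": {"series": [[[0,0.0385,0],0],[[0,0.0385,0],0],[[0,0.0385,0],0],[[0,0.0202,0.0003],0],[[0,0.01,0],-4]]}}

```text
t: 35.27
tool_pos: [0.5026, -0.2972, 0.1576]
orientation: [95.3, 90.0, -74.4]
contact_force: [0.5, -0.7, -1.7]
finger_gap: 0.489
```

Request:
{"fn": "arm_command", "kwargs": {"series": [[[0,0,0],-6],[[0,0,0],-7],[[0,0,0],-7],[[0,0,0],-7],[[0,0,0],-7]]}}

```text
t: 35.68
tool_pos: [0.5029, -0.2942, 0.1579]
orientation: [-43.5, 90.0, -178.7]
contact_force: [0.4, -0.1, -0.6]
finger_gap: 0.493
```

Request:
{"fn": "arm_command", "kwargs": {"series": [[[0,0,0],-7],[[0,0,0],-7],[[0,0,0],-7],[[0,0,0],-7],[[0,0,0],-7]]}}

```text
t: 36.1
tool_pos: [0.5029, -0.2941, 0.1578]
orientation: [-129.1, 90.0, 130.7]
contact_force: [-0.8, -0.1, -0.7]
finger_gap: 0.492
```

Request:
{"fn": "arm_command", "kwargs": {"series": [[[0,0,0],-2.2],[[0,0,0],0],[[0,0,0],0],[[0,0,0],0]]}}

```text
t: 36.43
tool_pos: [0.503, -0.2943, 0.1575]
orientation: [48.1, 90.0, -50.3]
contact_force: [0.8, -0.2, -0.5]
finger_gap: 0.491
```

```bash
python3 go.py t jar .0287 -8.3
python3 - <<'E'
from bench import imaging
import cv2
for n in["side","scene"]: cv2.imwrite(f"pics/{n}13.png",imaging.snapshot(n)["image"][:,:,::-1])
E
```

```text
t 36.4333 tcp [ 0.503  -0.2943  0.1575] phi -8.4 tilt [ 0. -0. -1.] gap 0.491 F [ 0.8 -0.2 -0.5] j [-42.  29.  82.  -0.  69. -33.]
now-axes d [128.8   0.    0. ] turn -0.1 after-turn d [128.8   0.    0. ]
```

View pics/scene13.png

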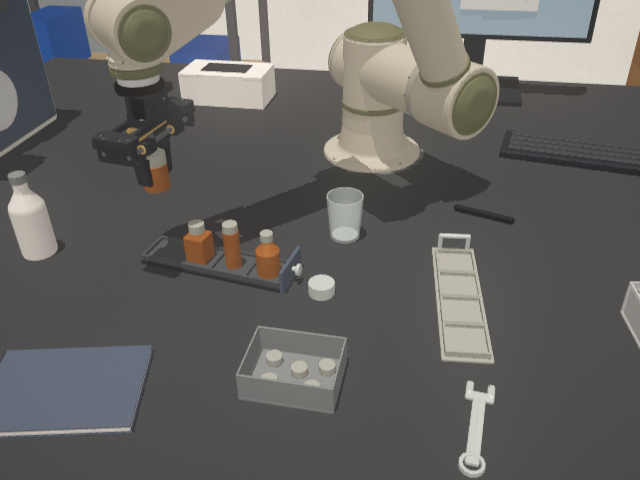

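Request:
{"fn": "arm_command", "kwargs": {"series": [[[0.02,0,0],0],[[0.035,0,0],0],[[0.035,0,0],0],[[0.022,0,0],0],[[0.01,0,0],0]]}}

```text
t: 36.95
tool_pos: [0.5018, -0.2933, 0.0321]
orientation: [-123.3, 89.7, 138.3]
contact_force: [0.4, -0.4, -0.7]
finger_gap: 0.494
```

Request:
{"fn": "arm_command", "kwargs": {"series": [[[0.0045,0,0],0],[[0.0025,0,0],0],[[0,0,0],0],[[0,0,0],0],[[0,0,0],0]]}}

```text
t: 37.37
tool_pos: [0.5035, -0.2947, 0.0294]
orientation: [55.7, 89.9, -42.6]
contact_force: [0.2, -0.3, -1.5]
finger_gap: 0.492
```

Request:
{"fn": "arm_command", "kwargs": {"series": [[[0,0,0],0],[[0,0,0],0],[[0,0,0],0]]}}

```text
t: 37.62
tool_pos: [0.5031, -0.2944, 0.0285]
orientation: [56.2, 90.0, -42.1]
contact_force: [0.6, 0.1, 0.3]
finger_gap: 0.496
```

Request:
{"fn": "arm_command", "kwargs": {"series": [[[0,0,0],0],[[0,0,0],0],[[0,0,0],0],[[0,0,0],0],[[0,0,0],0]], "hand": 0}}

```text
t: 38.03
tool_pos: [0.503, -0.2943, 0.0282]
orientation: [45.3, 90.0, -53.0]
contact_force: [0.8, -0.5, 0.1]
finger_gap: 0.843
```

Request:
{"fn": "arm_command", "kwargs": {"series": [[[0,0,0],0],[[0,0,0],0],[[0,0,0],0],[[0,0,0],0],[[0,0,0],0]]}}

```text
t: 38.45
tool_pos: [0.503, -0.2943, 0.0282]
orientation: [124.6, 90.0, 26.3]
contact_force: [0.1, 0.6, 0.2]
finger_gap: 0.998
```

Request:
{"fn": "arm_command", "kwargs": {"series": [[[-0.01,0,0],0],[[-0.02,0,0],0],[[-0.04,0,0],0],[[-0.04,0,0],0],[[-0.03,0,0],0]]}}

```text
t: 38.87
tool_pos: [0.5033, -0.2945, 0.1723]
orientation: [56.6, 89.8, -41.7]
contact_force: [-0.4, -0.6, 0.1]
finger_gap: 0.998
```

Request:
{"fn": "arm_command", "kwargs": {"series": [[[-0.03,0,0],0],[[0,0,0],0],[[0,0,0],0],[[0,0,0],0],[[0,0,0],0]]}}

```text
t: 39.28
tool_pos: [0.5025, -0.2939, 0.1969]
orientation: [-122.6, 89.8, 139.0]
contact_force: [-0.5, 0.1, -0.2]
finger_gap: 1.001
```

```bash
python3 chk.py d1 jar square slim flask; python3 go.py
python3 - <<'E'
import cv2
a=cv2.resize(cv2.imread("pics/side_d1.png")[130:250,300:430],None,fx=3,fy=3,interpolation=2)
b=cv2.resize(cv2.imread("pics/scene_d1.png")[200:320,130:320],None,fx=2,fy=3,interpolation=2)
cv2.imwrite("pics/d1.png",cv2.hconcat([a,b]))
E
```

```text
scene jar [(0.95, [167.0, 236.0, 32.0, 44.0])]
scene square [(0.73, [200.0, 245.0, 36.0, 42.0]), (0.61, [234.0, 245.0, 15.0, 52.0])]
scene slim [(0.71, [233.0, 244.0, 17.0, 51.0])]
scene flask [(0.59, [268.0, 256.0, 25.0, 48.0])]
side jar []
side square [(0.72, [377.0, 169.0, 24.0, 36.0]), (0.24, [203.0, 342.0, 54.0, 45.0])]
side slim [(0.92, [358.0, 185.0, 15.0, 41.0])]
side flask [(0.58, [342.0, 204.0, 23.0, 39.0])]
jar [ 0.50624208 -0.29335322] tray xy mm [-97.6  -3. ] 0.04
jar [ 0.50624208 -0.29335322] tray xy mm [-97.6  -3. ] 0.04
square [ 0.51494078 -0.22938484  1.62475154] tray xy mm [-33.1  -2.4] 0.073
square [ 0.51021936 -0.23321119  1.86357485] tray xy mm [-37.6   1.8] 0.165
square [ 0.51163956 -0.23096593  1.64628036] tray xy mm [-35.1   0.7] 0.286
slim [ 0.52318156 -0.16505903] tray xy mm [31.7 -1.2] 0.041
slim [ 0.52289348 -0.16840895] tray xy mm [28.4 -1.4] 0.125
slim [ 0.52238878 -0.16547372] tray xy mm [31.2 -0.5] 0.172
flask [ 0.53344505 -0.09933249] tray xy mm [98.3 -1.8] 0.118
flask [ 0.53398117 -0.1036172 ] tray xy mm [94.1 -3. ] 0.155
flask [ 0.5327455  -0.10056127] tray xy mm [97.  -1.3] 0.285
t 39.7833 tcp [ 0.503  -0.2943  0.1982] phi -8.31 tilt [-0.  0. -1.] gap 1.0 F [ 0.8 -0.2 -0.2] j [-42.  27.  79.  -0.  74. -34.]
```

View pics/d1.png

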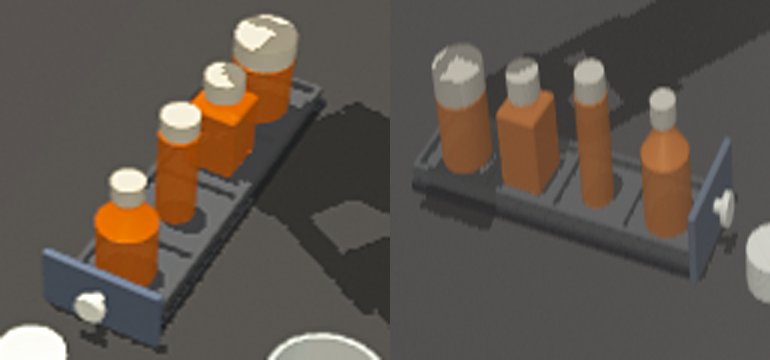

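All four bottles stand upright, one per compartment and released. From the panel the order is flask, slim, square, jar, and the gripper is clear above them.

```bash
python3 -c "
from bench import ctrl; print(ctrl.hand_in())"
```

```text
the job is handed in; nothing more can be done
None
```

I moved all four bottles from the bench rack into the tray in reverse order and handed the job in at about 40 s of the 112 s allowed. The hand-in gave no verdict.

- **Order:** The rack order from its handle was jar, square, slim, flask. They now stand at about -99, -33, +33 and +99 mm along the tray, so the flask is next to the panel.
- **Last checks:** In the final scene-camera and side-camera pictures all four bottles stood upright in their own compartments, with the gripper fully open and about 0.2 m up. The scene-camera fits put each bottle within about 3 mm of its compartment's middle in both directions.
- **What disagreed:**
  - The side-camera fits put the flask, slim and square bottles 4 to 5 mm off along the tray, probably because bottles and panel hide parts of each other there. That is still well inside the 18 mm limit.
  - The network did not find the jar in the last side picture. I checked it by eye there and by the scene-camera fit.
  - My early fit of the rack's outline was poor, so I took the bottle positions from fits to the bottles themselves.

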